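# Clear the base plate and clip the heat spreader to the circuit board

## Robot

A 6-joint arm with a two-finger parallel gripper is mounted at the origin on the work surface. World frame = base frame: x ahead of the robot, y to its left, z up, the work surface at z = 0. Lengths are in mm, angles in rad, forces in N, time in s.
With the tool pointing down it reaches from about 225 to 725 mm from the base axis. Payload 3.1 kg.
Tool frame: the origin (TCP) lies midway between the tips of the shut fingers; the grasp point (between the pads) lies 19 mm behind it (env.hold_point_z is the distance from the TCP to the grasp point, in mm); z points along the fingers, y is the line along which they close (so a half turn about z gives the same grasp; the last joint's range is limited). The gripper opens to 85 mm and grips with 20 to 120 N. Pads are 22 mm wide; open, the fingers measure 114 mm over their backs; the gripper's body (76 mm by 85 mm) begins 54 mm behind the grasp point. The pads swing forward as they close: fully open they stand 13 mm farther back than shut.
Start: joints at [-1.267, 0.048, 0.099, 1.622, 0, 1.443], TCP at [219.7, -476.811, 231.312] pointing down, gripper open.
Joint ranges: [-2.91, 2.91], [-0.99, 1.94], [-1.21, 1.42], [-2.12, 2.29], [-1.49, 1.47], [-3.14, 3.14]. Speed limits (rad/s): [2.79, 2.79, 3.14, 3.14, 3.14, 3.14].

## Interface

Orientations are given as [roll, pitch, yaw] about the fixed x, y, z axes, in that order (R = Rz(yaw) Ry(pitch) Rx(roll)).
In Python, from rig import sensors, grab_frame, get_calibration, order, env gives the robot as it stands.
- The arm moves only by the tool arm_command, never from a script. Its argument "rows" is a list of rows, each a list of 4 numbers: the shift along the tool's x, y, z in m, then the turn about the tool's z in rad. A call has exactly 10 rows; each row is the pose to reach, as a shift and turn from the pose commanded when the call began, along the tool's axes at that moment; what a row does not reach only later rows make up. A row lasts 1/10 s, in which the tool goes at most 50 mm and 8.59 degrees, less where a joint would pass 70% of its speed; a pose out of reach is approached as far as the arm can. A call with a gripper value outside its range is refused whole. "jaw" is the opening, from -1 (shut) to 1 (fully open), set as the call begins (left out, the last holds). The fingers move at their own pace and stop on an object; "grip_force" is the grip in N (left out, the last holds). Time passes only in rows, so rows that repeat a pose let the fingers close, or fill a call up. It gives the time, the measured TCP pose, the force, the opening and the grip force at its end, in the units of the state.
- sensors.get_obs(): the state, without advancing time (a new reading comes with each control period).
- grab_frame(name): name is "scene" or "side" or "wrist"; returns (picture, depth): 480x640x3 uint8, red, green, blue; 480x640 float32, mm along the optical axis (not along the pixel's ray), 0 where there is no reading.
- get_calibration(name): a dict with "fx", "fy", "cx", "cy" (pixels), "dist" ([k1, k2, p1, p2, k3] as OpenCV has them; the pictures are not rectified), "R" (3x3) and "t" (3): a world point X has camera coordinates R X + t; the wrist camera has in their place "mount" (4x4, takes a point from camera to tool coordinates, whose origin is the TCP and whose axes are the flange's). Camera axes: x right, y down, z forward; pixel columns grow to the right and rows downward; lengths in mm; the calibration is good to about 2 mm. A picture is of the moment at which its call begins: read the wrist's pose just before it. get_calibration takes no time and is no camera call.
- order.close_job(): hands the job in; it is judged then, once.
The state is a dict: "time": time; "joint_pos": joint angles; "joint_velocities": joint speeds; "joint_efforts": joint torques, N m; "tool_pos": TCP position; "tcp_rot": TCP orientation; "wrist_force": force on the tool from outside, world axes, zero at the start; "ft_torque": the same for the moment, N m; "gripper_width": finger opening in mm; "finger_force": force on a finger pad.
Only numpy, scipy, OpenCV 4.12 (cv2) and the standard library are available. Lean on these libraries where they do the work, as an engineer would, in place of code of your own. Each camera call takes 0.05 s, during which the arm holds its last target. There are 200 camera calls.

## Task

Get this board ready on the optics bench: first clear every white packing offcut from the black base plate into the grey scrap tray, leaving the clips on their parking bar meanwhile. Then squeeze each sprung clip off the bar and clip it squarely over the top edge of the circuit board and its heat spreader, one clip to a notch in any order, pushed fully home until the edge seats in the clip's throat, and let go. Leave the bench's other parts where they are.

Things in the scene. Friction and masses are not known exactly. Their poses are not given: they have to be found in the camera images.
- stand: Fixed black base plate, 290 (x) x 310 mm, 8 mm thick. On it stands an upright circuit board with an aluminium heat spreader, together 8 mm thick, 170 mm long along y, mid-plane at x = +100 mm, between end posts. Its top edge, 125 mm above the table, has teeth 8 mm high leaving three notches 36 mm long at y = -50, 0, +50 mm. Origin on the table near the plate's middle; x towards the board.
- notch1 (a point): Middle of the floor of notch 1 in the board's top edge, 125 mm above the table, mid-way through the 8 mm thickness; axes as the stand (y along the edge).
- notch2 (a point): Middle of the floor of notch 2 in the board's top edge, 125 mm above the table, mid-way through the 8 mm thickness; axes as the stand (y along the edge).
- notch3 (a point): Middle of the floor of notch 3 in the board's top edge, 125 mm above the table, mid-way through the 8 mm thickness; axes as the stand (y along the edge).
- bar: Parking bar for the clips: an upright aluminium strip 8 mm thick and 200 mm long (along its y), top edge 125 mm above the table and bottom edge at 85 mm, on two end posts and a dark steel foot 60 x 235 x 6 mm; fixed. Origin on the table under its middle. The bar and the scrap tray stand on either side of the stand, and may change sides.
- tray: Grey plastic scrap tray, 180 (x) x 150 (y) x 55 mm high outside, walls and floor 4 mm, open on top, fixed. Origin at the middle of its underside.
- clip1: Black sprung clip (may be absent), 70 g, 20 mm wide along y: two jaws down, two handles up, hinged on a core. Origin: the seat in its throat, where an edge meets the core, midway between the jaws; z up, x the way it opens. Jaws reach 30 mm below the origin, handles 63 mm above it. Starts clipped on the parking bar, fully down; resting on an 8 mm edge its handles splay to 54 mm overall at the top.
- clip2: Black sprung clip (may be absent), 70 g, 20 mm wide along y: two jaws down, two handles up, hinged on a core. Origin: the seat in its throat, where an edge meets the core, midway between the jaws; z up, x the way it opens. Jaws reach 30 mm below the origin, handles 63 mm above it. Starts clipped on the parking bar, fully down; resting on an 8 mm edge its handles splay to 54 mm overall at the top.
- clip3: Black sprung clip (may be absent), 70 g, 20 mm wide along y: two jaws down, two handles up, hinged on a core. Origin: the seat in its throat, where an edge meets the core, midway between the jaws; z up, x the way it opens. Jaws reach 30 mm below the origin, handles 63 mm above it. Starts clipped on the parking bar, fully down; resting on an 8 mm edge its handles splay to 54 mm overall at the top.
- clip1_grip (a point): Where to squeeze this clip: between the handles, 46 mm above the clip's origin. Squeezing along the clip's x with 12 N or more (30 N is safe) brings the handles to a stop, parallel, 28 mm over their outer faces; the jaws then stand 16 mm apart at the throat, 32 mm at the tips, and the clip is rigid in the grip. Axes as the clip.
- clip2_grip (a point): Where to squeeze this clip: between the handles, 46 mm above the clip's origin. Squeezing along the clip's x with 12 N or more (30 N is safe) brings the handles to a stop, parallel, 28 mm over their outer faces; the jaws then stand 16 mm apart at the throat, 32 mm at the tips, and the clip is rigid in the grip. Axes as the clip.
- clip3_grip (a point): Where to squeeze this clip: between the handles, 46 mm above the clip's origin. Squeezing along the clip's x with 12 N or more (30 N is safe) brings the handles to a stop, parallel, 28 mm over their outer faces; the jaws then stand 16 mm apart at the throat, 32 mm at the tips, and the clip is rigid in the grip. Axes as the clip.
- offcut1: White rigid packing offcut (may be absent): a block 44 x 30 x 28 mm (x, y, z). Origin at its middle, half its height above what it lies on. Starts lying on the stand's base plate, in front of the board. 15 g.
- offcut2: White rigid packing offcut (may be absent): a stepped piece 46 x 28 mm, 28 mm high over the 20 mm of its length on its -x side and 14 mm high over the rest (x, y, z). Origin at its middle, half its height above what it lies on. Starts lying on the stand's base plate, in front of the board. 15 g.
- offcut3: White rigid packing offcut (may be absent): a round plug 32 mm in diameter and 30 mm high (x, y, z). Origin at its middle, half its height above what it lies on. Starts lying on the stand's base plate, in front of the board. 15 g.
- offcut4: White rigid packing offcut (may be absent): a rounded block 40 x 34 x 26 mm (x, y, z). Origin at its middle, half its height above what it lies on. Starts lying on the stand's base plate, in front of the board. 15 g.
- offcut5: White rigid packing offcut (may be absent): a bar 52 x 24 x 24 mm (x, y, z). Origin at its middle, half its height above what it lies on. Starts lying on the stand's base plate, in front of the board. 15 g.
- offcut6: White rigid packing offcut (may be absent): a block 36 x 26 x 32 mm with rounded edges (x, y, z). Origin at its middle, half its height above what it lies on. Starts lying on the stand's base plate, in front of the board. 15 g.
- post_holder: Bystander: dark steel post holder, 30 mm in diameter, 44 mm high, on the stand's base plate; origin at its underside.
- lens_cell: Bystander: flat round lens cell, 38 mm in diameter, 15 mm high, on the base plate; origin at its underside.
- tape_roll: Bystander: roll of paper tape, 76 mm in diameter, 19 mm high, on the table.
- screw_jar: Bystander: small jar of screws, 48 mm in diameter, 55 mm high, behind the stand.
- driver: Bystander: screwdriver 170 mm long lying behind the stand.
- connector: Bystander: metal connector shell about 80 x 50 x 16 mm on the table.
Mind the look-alikes: they are no part of the job. What is shaped like the offcut4 but orange, pink or purple is not meant.

How it is judged (in metres and radians):
On the way, in this order (a step that is already met when the one before it is completed fails the run):
1. every offcut lies in the scrap tray while every clip is still on the parking bar (x of offcut1 in the frame of tray between -0.088 and 0.088 m and y of offcut1 in the frame of tray between -0.073 and 0.073 m and z of each of offcut1, offcut2, offcut3, offcut4, offcut5, offcut6 in the frame of tray below 0.06 m and x of offcut2 in the frame of tray between -0.088 and 0.088 m and y of offcut2 in the frame of tray between -0.073 and 0.073 m and x of offcut3 in the frame of tray between -0.088 and 0.088 m and y of offcut3 in the frame of tray between -0.073 and 0.073 m and x of offcut4 in the frame of tray between -0.088 and 0.088 m and y of offcut4 in the frame of tray between -0.073 and 0.073 m and x of offcut5 in the frame of tray between -0.088 and 0.088 m and y of offcut5 in the frame of tray between -0.073 and 0.073 m and x of offcut6 in the frame of tray between -0.088 and 0.088 m and y of offcut6 in the frame of tray between -0.073 and 0.073 m and x of clip1 in the frame of bar between -0.012 and 0.012 m and z of clip1 in the frame of bar between 0.11 and 0.14 m and x of clip2 in the frame of bar between -0.012 and 0.012 m and z of clip2 in the frame of bar between 0.11 and 0.14 m and x of clip3 in the frame of bar between -0.012 and 0.012 m and z of clip3 in the frame of bar between 0.11 and 0.14 m), for 0.2 s.
2. every clip sits fully home on the board's edge, one to a notch (((x of clip1 in the frame of notch1 between -0.004 and 0.004 m and y of clip1 in the frame of notch1 between -0.012 and 0.012 m and z of clip1 in the frame of notch1 between -0.004 and 0.004 m) or (x of clip1 in the frame of notch2 between -0.004 and 0.004 m and y of clip1 in the frame of notch2 between -0.012 and 0.012 m and z of clip1 in the frame of notch2 between -0.004 and 0.004 m) or (x of clip1 in the frame of notch3 between -0.004 and 0.004 m and y of clip1 in the frame of notch3 between -0.012 and 0.012 m and z of clip1 in the frame of notch3 between -0.004 and 0.004 m)) and angle between each of clip1, clip2, clip3's own z axis and vertical below 0.14 rad and angle between the x axis of each of clip1, clip2, clip3 and the x axis of stand, either way round below 0.2 rad and linear speed of each of clip1, clip2, clip3 below 0.02 m/s and ((x of clip2 in the frame of notch1 between -0.004 and 0.004 m and y of clip2 in the frame of notch1 between -0.012 and 0.012 m and z of clip2 in the frame of notch1 between -0.004 and 0.004 m) or (x of clip2 in the frame of notch2 between -0.004 and 0.004 m and y of clip2 in the frame of notch2 between -0.012 and 0.012 m and z of clip2 in the frame of notch2 between -0.004 and 0.004 m) or (x of clip2 in the frame of notch3 between -0.004 and 0.004 m and y of clip2 in the frame of notch3 between -0.012 and 0.012 m and z of clip2 in the frame of notch3 between -0.004 and 0.004 m)) and ((x of clip3 in the frame of notch1 between -0.004 and 0.004 m and y of clip3 in the frame of notch1 between -0.012 and 0.012 m and z of clip3 in the frame of notch1 between -0.004 and 0.004 m) or (x of clip3 in the frame of notch2 between -0.004 and 0.004 m and y of clip3 in the frame of notch2 between -0.012 and 0.012 m and z of clip3 in the frame of notch2 between -0.004 and 0.004 m) or (x of clip3 in the frame of notch3 between -0.004 and 0.004 m and y of clip3 in the frame of notch3 between -0.012 and 0.012 m and z of clip3 in the frame of notch3 between -0.004 and 0.004 m))), for 0.2 s.
At the end, for the whole second after the job is handed in: Every offcut lies in the tray (origin inside the walls, under 60 mm up). Every clip sits in a notch: origin within 4 mm of the notch floor in height, 4 mm across the board and 12 mm along it, upright within 8 degrees, square to the board within 11 degrees, at rest, released (all of step 2 and x of offcut1 in the frame of tray between -0.088 and 0.088 m and y of offcut1 in the frame of tray between -0.073 and 0.073 m and z of each of offcut1, offcut2, offcut3, offcut4, offcut5, offcut6 in the frame of tray below 0.06 m and x of offcut2 in the frame of tray between -0.088 and 0.088 m and y of offcut2 in the frame of tray between -0.073 and 0.073 m and x of offcut3 in the frame of tray between -0.088 and 0.088 m and y of offcut3 in the frame of tray between -0.073 and 0.073 m and x of offcut4 in the frame of tray between -0.088 and 0.088 m and y of offcut4 in the frame of tray between -0.073 and 0.073 m and x of offcut5 in the frame of tray between -0.088 and 0.088 m and y of offcut5 in the frame of tray between -0.073 and 0.073 m and x of offcut6 in the frame of tray between -0.088 and 0.088 m and y of offcut6 in the frame of tray between -0.073 and 0.073 m); the robot touches nothing.
It fails at once if a bystander is moved by more than 40 mm (distance of any of post_holder, lens_cell, tape_roll, screw_jar, driver, connector from where it was at the start of the episode above 0.04 m).
Of offcut1, offcut2, offcut3, offcut4, offcut5, offcut6 only 4 to 6 are there at a start; the rules pass over those that are not, and their reading is None.
Of clip1, clip2, clip3 only 2 to 3 are there at a start; the rules pass over those that are not, and their reading is None.
At some moment in a run one of offcut1, offcut2, offcut3, offcut4, offcut5, offcut6 may be knocked a few centimetres aside while the robot is not near it.
Once in a run the grip may slacken for a moment while it holds something.
It also fails if it takes over 210 s, if anything falls off the work surface, if the arm or the gripper's body presses on something with over 40 N, if the wrist force passes 120 N, or if a joint passes its speed limit or range.

## Working session

There is one attempt and no reset: what is moved stays moved. The work goes in short steps, Python scripts to look and compute and a tool call to move; the robot and the scene stay as the last step left them, time stands still between calls to the robot, and variables do not carry over. Pictures are saved under pics/ and viewed, at most 14 in all, crops included, and the job is handed in when it is done.

Besides the shell and the picture viewer there is one more tool, called after "Request:" in YAML: its name, and indented under it one key for each argument. arm_command: Moves the arm, as the interface text tells. Its arguments: {"type":"object","properties":{"rows":{"type":"array","items":{"type":"array","items":{"type":"number"}}},"jaw":{"type":"number"},"grip_force":{"type":"number"}},"required":["rows"]}

```bash
ls; mkdir -p pics
cat > h.py <<'E'
import numpy as np, cv2
from rig import sensors, grab_frame, get_calibration, order, env
def cal(n):
    c=get_calibration(n); K=np.array([[c['fx'],0,c['cx']],[0,c['fy'],c['cy']],[0,0,1.]]); return c,K,np.array(c['dist'],float)
def save(n,im): cv2.imwrite(f'pics/{n}.png',im[...,::-1])
def cam_pose(n,obs=None):
    """R,t with Xc=R X+t"""
    c,K,d=cal(n)
    if n!='wrist': return np.array(c['R']),np.array(c['t']).ravel()
    from scipy.spatial.transform import Rotation as Ro
    T=np.eye(4); T[:3,:3]=Ro.from_euler('xyz',obs['tcp_rot']).as_matrix(); T[:3,3]=obs['tool_pos']
    M=np.linalg.inv(T@np.array(c['mount'])); return M[:3,:3],M[:3,3]
def rays(n,uv,obs=None):
    c,K,d=cal(n); R,t=cam_pose(n,obs)
    p=cv2.undistortPoints(np.array(uv,float).reshape(-1,1,2),K,d).reshape(-1,2)
    return -R.T@t, np.c_[p,np.ones(len(p))]@R
def plane(n,uv,z,obs=None):
    o,d=rays(n,uv,obs); return o+d*((z-o[2])/d[:,2])[:,None]
def cloud(n,dep,obs=None):
    h,w=dep.shape; vv,uu=np.mgrid[:h,:w]; o,d=rays(n,np.c_[uu.ravel(),vv.ravel()],obs)
    P=o+d*dep.ravel()[:,None]; P[dep.ravel()==0]=np.nan; return P.reshape(h,w,3)
E
python3 - <<'E'
from h import *
o=sensors.get_obs(); print(o, env.hold_point_z)
for n in ['scene','side','wrist']:
    im,d=grab_frame(n); save(n+'0',im); np.savez(f'{n}0.npz',im=im,d=d); c=get_calibration(n); print(n,c)
E
```

```text
pics
{'time': 0.0, 'joint_pos': array([-1.26680091e+00,  4.87360481e-02,  9.75298180e-02,  1.62198528e+00,
        5.41521237e-06,  1.44299424e+00]), 'joint_velocities': array([ 0.00032296,  0.00116955, -0.00076826, -0.00119832,  0.00098008,
       -0.0021406 ]), 'joint_efforts': array([-4.45749038e-04, -3.38782775e+01,  3.20013678e+01,  2.04012782e-02,
       -1.29424784e-04, -1.72293454e-06]), 'tool_pos': array([ 219.51389433, -476.21280611,  230.09070547]), 'tcp_rot': array([-3.13921769e+00, -3.10648023e-04,  4.31797124e-01]), 'wrist_force': array([-0.35222615,  0.22148668, -0.26196827]), 'ft_torque': array([-0.05826464, -0.02623056,  0.00059636]), 'finger_force': 0.0, 'gripper_width': 85.38847319284586} 18.700000000000003
scene {'fx': 606.0852404165522, 'fy': 606.0852404165522, 'cx': 325.5023768806059, 'cy': 237.00043643155556, 'dist': array([0.04920326, 0.        , 0.        , 0.        , 0.        ]), 'R': array([[ 0.59355499,  0.80449508, -0.02191198],
       [ 0.45899971, -0.36076261, -0.8118926 ],
       [-0.66106863,  0.47184532, -0.58339546]]), 't': array([-310.64151078, -
[... 267 characters left out ...]
652 ],
       [-0.06995469,  0.45822848, -0.88607731],
       [ 0.10002376, -0.88055482, -0.46326931]]), 't': array([ 551.26078158,  164.61971528, 1063.71808871])}
wrist {'fx': 391.8198222064123, 'fy': 391.8198222064123, 'cx': 327.18281114239284, 'cy': 239.19355855173748, 'dist': array([-0.0645098,  0.       ,  0.       ,  0.       ,  0.       ]), 'mount': array([[-3.32665368e-04, -9.58498824e-01, -2.85096287e-01,
         7.22812224e+01],
       [ 9.99999944e-01, -3.11697113e-04, -1.18921343e-04,
        -5.69847747e-02],
       [ 2.51222776e-05, -2.85096311e-01,  9.58498875e-01,
        -1.42851537e+02],
       [ 0.00000000e+00,  0.00000000e+00,  0.00000000e+00,
         1.00000000e+00]])}
```

View pics/scene0.png

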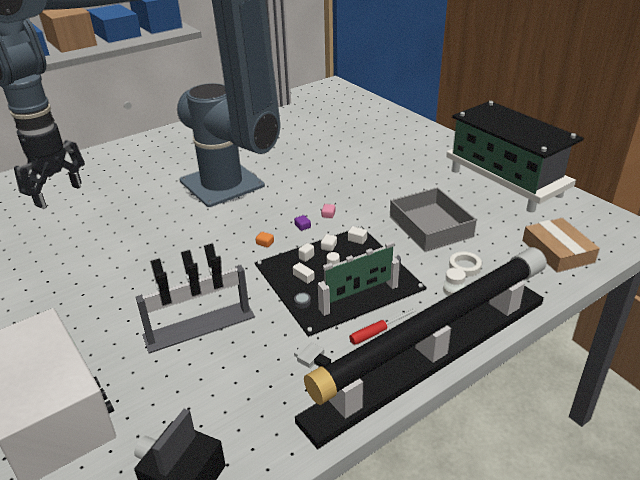

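View pics/side0.png

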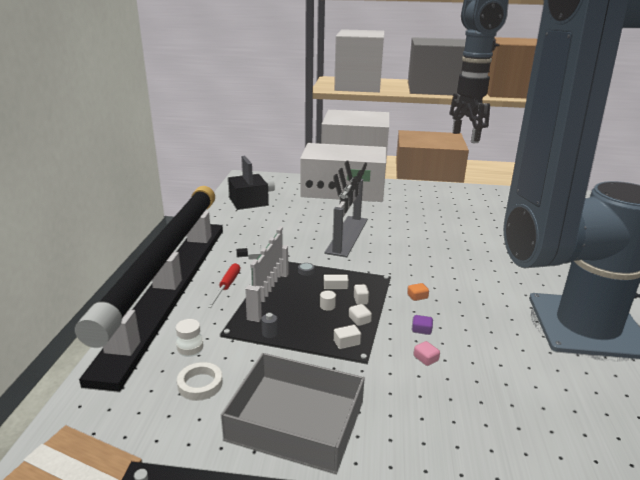

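Scene view: three black clips on the parking bar (~(160,280), (190,272), (214,265)), with the tray at (432,218). There are five white offcuts on the plate, at (306,252), (329,242), (357,234), (333,259) and (303,271). Side view shows the same five at (336,282), (361,294), (328,299), (360,314) and (347,337). The orange, purple and pink look-alikes are off the plate.

Run:
```python
from h import *
for n,box in [('scene',(250,220,420,330)),('side',(220,240,400,370))]:
    z=np.load(n+'0.npz'); im=z['im'].astype(int); d=z['d']; P=cloud(n,d)
    g=im.min(2); sat=im.max(2)-g
    m=((g>140)&(sat<30)&(P[...,2]>12)&(P[...,2]<50)).astype(np.uint8)
    nb,l,s,c=cv2.connectedComponentsWithStats(m)
    for i in range(1,nb):
        x,y,w,h,a=s[i]
        if a>25 and box[0]<c[i][0]<box[2] and box[1]<c[i][1]<box[3]:
            q=P[l==i]; top=q[q[:,2]>np.percentile(q[:,2],95)-4]
            print(n,c[i].round(),a,'top z',np.percentile(q[:,2],95).round(1),'mean top',top.mean(0).round(),'min',q.min(0).round(),'max',q.max(0).round())
    # plate
    m=((im.max(2)<50)&(P[...,2]>2)&(P[...,2]<14)).astype(np.uint8)
    nb,l,s,c=cv2.connectedComponentsWithStats(m); i=1+s[1:,4].argmax()
    q=P[l==i]; r=cv2.minAreaRect(q[:,:2].astype(np.float32)); print(n,'plate',c[i],s[i],r,np.median(q[:,2]))
    # board/bar top
    for lo,hi,nm in [(118,140,'z125'),(45,60,'z55'),(165,195,'handles')]:
        mm=((P[...,2]>lo)&(P[...,2]<hi)&(P[...,0]>150)&(P[...,0]<750)&(np.abs(P[...,1])<500)).astype(np.uint8)
        nb,l,s,c=cv2.connectedComponentsWithStats(mm)
        for i in range(1,nb):
            if s[i,4]>15:
                q=P[l==i]; print(n,nm,c[i].round(),s[i,4],q.mean(0).round(),[np.round(v) for v in cv2.minAreaRect(q[:,:2].astype(np.float32))])
```

```text
scene [358. 232.] 166 top z 39.8 mean top [484. 130.  38.] min [446. 108.  12.] max [514. 170.  41.]
scene [329. 241.] 154 top z 35.4 mean top [464.  53.  34.] min [440.  32.  14.] max [485.  79.  38.]
scene [307. 251.] 151 top z 42.0 mean top [465. -16.  40.] min [446. -32.  14.] max [481.   4.  44.]
scene [333. 258.] 112 top z 39.8 mean top [532.  16.  38.] min [513.   1.  21.] max [549.  31.  42.]
scene [305. 271.] 173 top z 34.7 mean top [524. -66.  33.] min [496. -78.  13.] max [551. -48.  39.]
scene [302. 297.] 82 top z 25.6 mean top [ 595. -119.   24.] min [ 579. -131.   17.] max [ 609. -100.   28.]
scene [401. 316.] 69 top z 17.2 mean top [769.  24.  15.] min [763. -17.  12.] max [774.  60.  18.]
scene plate [328.11509776 290.46865551] [ 255  241  171   95 4961] ((563.904541015625, 5.86212158203125), (310.7812805175781, 296.5582580566406), 82.47930908203125) 7.315321004908924
scene z125 [359. 257.] 425 [661.  -8. 126.] [array([661.,  -7.]), array([178.,  15.]), np.float64(83.0)]
scene z125 [188. 285.] 674 [ 517. -341.  125.] [array([ 516., -335.]), array([225.,  27.]), np.flo
[... 2668 characters left out ...]
y([547., 332.]), array([154., 181.]), np.float64(78.0)]
side z55 [134. 458.] 24 [746. 471.  46.] [array([746., 471.]), array([ 6., 12.]), np.float64(52.0)]
side handles [347. 166.] 44 [ 523. -387.  178.] [array([ 522., -387.]), array([25., 10.]), np.float64(76.0)]
side handles [358. 175.] 110 [ 490. -318.  180.] [array([ 489., -327.]), array([135.,  12.]), np.float64(79.0)]
side handles [341. 173.] 50 [ 534. -326.  178.] [array([ 535., -328.]), array([24., 12.]), np.float64(83.0)]
side handles [336. 179.] 51 [ 543. -280.  179.] [array([ 544., -283.]), array([13., 24.]), np.float64(2.0)]
side handles [520. 256.] 416 [182.  70. 183.] [array([182.,  59.]), array([ 25., 107.]), np.float64(26.0)]
```

Request:
arm_command:
  rows:
    - [0.467,-0.342,-0.06,-1.0]
    - [0.467,-0.342,-0.06,-1.0]
    - [0.467,-0.342,-0.06,-1.0]
    - [0.467,-0.342,-0.06,-1.0]
    - [0.467,-0.342,-0.06,-1.0]
    - [0.467,-0.342,-0.06,-1.0]
    - [0.467,-0.342,-0.06,-1.0]
    - [0.467,-0.342,-0.06,-1.0]
    - [0.467,-0.342,-0.06,-1.0]
    - [0.467,-0.342,-0.06,-1.0]

```text
time: 1.15
tool_pos: [461.6, -40.0, 282.9]
tcp_rot: [3.141, 0.0, 1.432]
wrist_force: [1.3, -0.2, -0.2]
gripper_width: 85.3
finger_force: 0.0
```

Request:
arm_command:
  rows:
    - [0.05,0.02,0,0]
    - [0.09,0.03,0,0]
    - [0.09,0.03,0,0]
    - [0.09,0.03,0,0]
    - [0.09,0.03,0,0]
    - [0.09,0.03,0,0]
    - [0.09,0.03,0,0]
    - [0.09,0.03,0,0]
    - [0.09,0.03,0,0]
    - [0.09,0.03,0,0]

```text
time: 2.15
tool_pos: [503.3, 42.6, 283.0]
tcp_rot: [3.141, -0.0, 1.431]
wrist_force: [-0.6, 0.6, 0.3]
gripper_width: 85.5
finger_force: 0.0
```

```bash
cat >> h.py <<'E'
def go(x=None,y=None,z=None,psi=None,o=None):
    """print tool-axis shift for absolute TCP target (tool down)"""
    o=o or sensors.get_obs(); p=o['tool_pos']; ps=o['tcp_rot'][2]
    dx=(x-p[0]) if x is not None else 0; dy=(y-p[1]) if y is not None else 0
    t=-((psi-ps+np.pi)%(2*np.pi)-np.pi) if psi is not None else 0
    return [round(v,4) for v in ((dx*np.cos(ps)+dy*np.sin(ps))/1e3,(dx*np.sin(ps)-dy*np.cos(ps))/1e3,((p[2]-z)/1e3 if z is not None else 0),t)]
def wrist(name):
    o=sensors.get_obs(); im,d=grab_frame('wrist'); save(name,im); np.savez(name+'.npz',im=im,d=d,pos=o['tool_pos'],rot=o['tcp_rot'])
    return im,d,o,cloud('wrist',d,o)
def blobs(mask,P,amin,zr):
    m=(mask&(P[...,2]>zr[0])&(P[...,2]<zr[1])).astype(np.uint8)
    nb,l,s,c=cv2.connectedComponentsWithStats(m)
    for i in range(1,nb):
        if s[i,4]>amin:
            q=P[l==i]; zt=np.percentile(q[:,2],90); t=q[q[:,2]>zt-3]
            r=cv2.minAreaRect(t[:,:2].astype(np.float32)); r2=cv2.minAreaRect(q[:,:2].astype(np.float32))
            print('px',c[i].round(),'area',s[i,4],'z',zt.round(1),'top c',np.round(r[0],1),'sz',np.round(r[1]),'ang',round(r[2]),'| all',np.round(r2[0],1),np.round(r2[1]),round(r2[2]))
E
python3 - <<'E'
from h import *
im,d,o,P=wrist('w1'); print(o['tool_pos'],o['tcp_rot'],o['joint_pos'])
i=im.astype(int); g=i.min(2); s=i.max(2)-g
blobs((g>150)&(s<35),P,200,(14,70))
E
```

```text
[503.2917005   42.63161391 282.96401163] [ 3.14138768e+00 -3.36268156e-05  1.43113940e+00] [-4.83464017e-02  1.56622204e-02  1.69631591e-01  1.72455852e+00
  1.47968688e-05  1.66210686e+00]
px [569.  23.] area 782 z 33.8 top c [757.1 177.5] sz [13. 37.] ang 25 | all [759.7 175.7] [22. 47.] 40
px [603.  13.] area 1167 z 56.1 top c [769.7 176.7] sz [26. 42.] ang 85 | all [769.7 176.7] [26. 42.] 85
px [292. 108.] area 1464 z 37.3 top c [481.8 133.3] sz [43. 30.] ang 26 | all [481.9 133.5] [44. 30.] 27
px [573. 179.] area 319 z 16.7 top c [767.4  21.9] sz [83.  7.] ang 86 | all [767.4  21.9] [83.  7.] 86
px [285. 188.] area 1257 z 35.1 top c [461.6  56.8] sz [32. 37.] ang 33 | all [461.7  57.3] [34. 39.] 34
px [357. 217.] area 741 z 39.4 top c [530.5  18.7] sz [31. 31.] ang 55 | all [530.5  18.7] [31. 31.] 54
px [297. 254.] area 824 z 41.1 top c [462.9 -13. ] sz [25. 34.] ang 14 | all [463.  -12.8] [25. 35.] 14
px [357. 288.] area 967 z 33.3 top c [520.9 -62.2] sz [52. 24.] ang 9 | all [520.9 -62.2] [52. 24.] 9
px [425. 321.] area 417 z 24.3 top c [ 594.6 -116.8] sz [27. 27.] ang 44 | all [ 594.6 -116.8] [27. 27.] 44
px [542. 354.] area 708 z 17.1 top c [ 735.8 -194.5] sz [33. 51.] ang 17 | all [ 735.8 -194.5] [33. 51.] 17
```

View pics/w1.png

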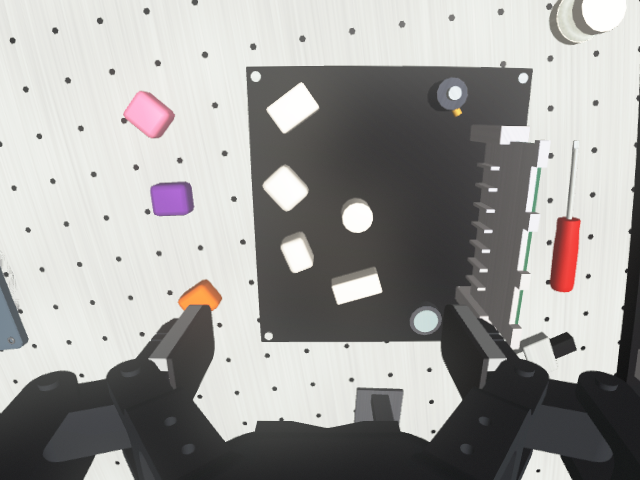

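The wrist view shows the five white offcuts at (292,108) block, (285,188) rounded block, (357,217) plug, (297,254) tall block and (357,288) bar. Orange (200,297), purple (172,199) and pink (148,114) are off the plate and coloured, so they are not meant; the rounded white block at (285,188) is offcut4. I'll confirm it in one crop.

Run:
```python
from h import *
im=np.load('w1.npz')['im']; save('crop1',cv2.resize(im[70:330,120:420],None,fx=2.2,fy=2.2))
```

```text
(no output)
```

View pics/crop1.png

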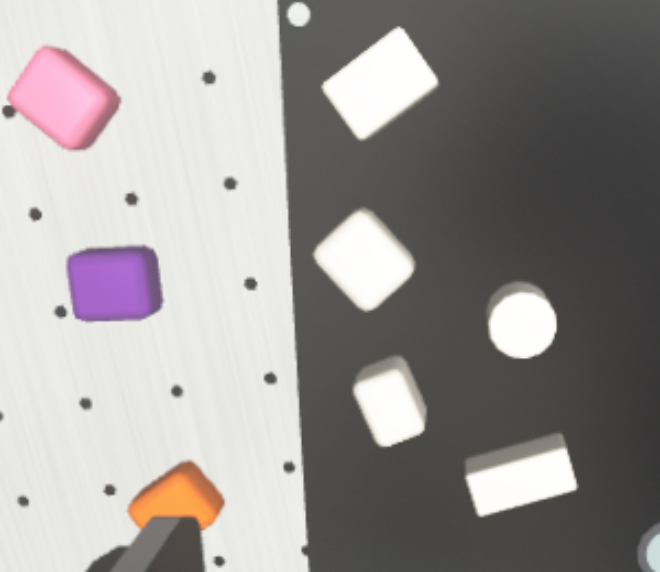

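Request:
arm_command:
  rows:
    - [0.045,-0.015,0.05,-0.15]
    - [0.087,-0.033,0.1,-0.3]
    - [0.087,-0.033,0.13,-0.45]
    - [0.087,-0.033,0.16,-0.594]
    - [0.087,-0.033,0.16,-0.594]
    - [0.087,-0.033,0.2,-0.594]
    - [0.087,-0.033,0.24,-0.594]
    - [0.087,-0.033,0.271,-0.594]
    - [0.087,-0.033,0.271,-0.594]
    - [0.087,-0.033,0.271,-0.594]
  jaw: 1

```text
time: 3.2
tool_pos: [484.4, 133.5, 14.1]
tcp_rot: [3.14, 0.001, 2.023]
wrist_force: [-0.2, -0.8, 1.1]
gripper_width: 85.4
finger_force: 0.0
```

Request:
arm_command:
  rows:
    - [0,0,0,0]
    - [0,0,0,0]
    - [0,0,0,0]
    - [0,0,0,0]
    - [0,0,0,0]
    - [0,0,0,0]
    - [0,0,-0.03,0]
    - [0,0,-0.07,0]
    - [0,0,-0.1,0]
    - [0,0,-0.1,0]
  jaw: -1
  grip_force: 40

```text
time: 4.2
tool_pos: [486.5, 134.3, 117.9]
tcp_rot: [3.131, 0.003, 2.026]
wrist_force: [1.6, -0.6, -0.0]
gripper_width: 43.1
finger_force: 42.5
```

The crop shows the five white pieces clearly apart from the coloured ones. The first offcut is held at 43.1 mm, so I'm taking it to the tray.

Request:
arm_command:
  rows:
    - [0.03,0.02,0,0.1]
    - [0.07,0.05,0,0.22]
    - [0.11,0.077,0,0.34]
    - [0.15,0.105,0,0.46]
    - [0.192,0.134,0,0.58]
    - [0.192,0.134,0,0.64]
    - [0.192,0.134,0.03,0.64]
    - [0.192,0.134,0.073,0.64]
    - [0.192,0.134,0.073,0.64]
    - [0.192,0.134,0.073,0.64]

```text
time: 5.2
tool_pos: [516.8, 364.0, 36.9]
tcp_rot: [-3.138, 0.003, 1.386]
wrist_force: [0.6, -0.2, 0.6]
gripper_width: 43.1
finger_force: 42.5
```

Request:
arm_command:
  rows:
    - [0,0,0,0]
    - [0,0,0,0]
    - [0,0,0,0]
    - [0,0,-0.04,0]
    - [0,0,-0.085,0]
    - [-0.05,0,-0.13,-0.14]
    - [-0.1,0,-0.14,-0.28]
    - [-0.15,0,-0.14,-0.42]
    - [-0.2,0,-0.14,-0.56]
    - [-0.25,0,-0.14,-0.7]
  jaw: 0.46

```text
time: 6.2
tool_pos: [476.9, 137.3, 181.1]
tcp_rot: [3.138, 0.002, 2.082]
wrist_force: [0.6, -0.6, 0.0]
gripper_width: 62.3
finger_force: 0.0
```

Run:
```python
from h import *
im,d,o,P=wrist('w2'); print(o['tool_pos'],o['tcp_rot'],o['gripper_width'])
i=im.astype(int); g=i.min(2); s=i.max(2)-g
blobs((g>150)&(s<35),P,200,(3,70))
print(go(461.5,57,11,np.radians(123),o))
```

```text
[476.92834456 137.33602602 181.08068465] [3.13757182e+00 1.89374392e-03 2.08202854e+00] 62.30492454334462
px [531.  64.] area 23851 z 5.5 top c [545.6 326.5] sz [143. 171.] ang 79 | all [545.6 326.5] [143. 171.] 79
px [182. 100.] area 418 z 24.5 top c [324.2 164.2] sz [32.  6.] ang 34 | all [336.7 161.1] [24. 46.] 80
px [604. 168.] area 420 z 55.8 top c [625.6 272.2] sz [68.  4.] ang 78 | all [625.6 272.2] [68.  4.] 78
px [390. 205.] area 717 z 9.0 top c [541.7 166.6] sz [  3. 205.] ang 83 | all [541.7 166.7] [  4. 205.] 83
px [141. 197.] area 314 z 22.0 top c [321.1  75.1] sz [15.  5.] ang 53 | all [337.9  74.7] [41. 12.] 2
px [627. 224.] area 1085 z 19.8 top c [701.5 254.9] sz [22. 68.] ang 42 | all [701.5 254.9] [22. 68.] 42
px [263. 296.] area 1709 z 35.0 top c [461.4  57.5] sz [31. 37.] ang 35 | all [462.6  48.5] [41. 53.] 35
px [622. 325.] area 996 z 33.6 top c [756.4 178.9] sz [12. 36.] ang 21 | all [757.5 181.1] [23. 46.] 18
px [ 92. 311.] area 224 z 17.7 top c [319.8 -50.1] sz [8. 2.] ang 47 | all [338.1 -45.1] [18. 43.] 88
px [313. 372.] area 966 z 39.1 top c [530.2  18.7] sz [30. 30.] ang 17 | all [535.1   6. ] [32. 57.] 25
px [250. 421.] area 363 z 33.0 top c [511. -63.] sz [32. 23.] ang 7 | all [506.4 -71.8] [49. 29.] 78
[np.float64(-0.0625), np.float64(-0.0528), np.float64(0.1701), np.float64(-0.0647)]
```

View pics/w2.png

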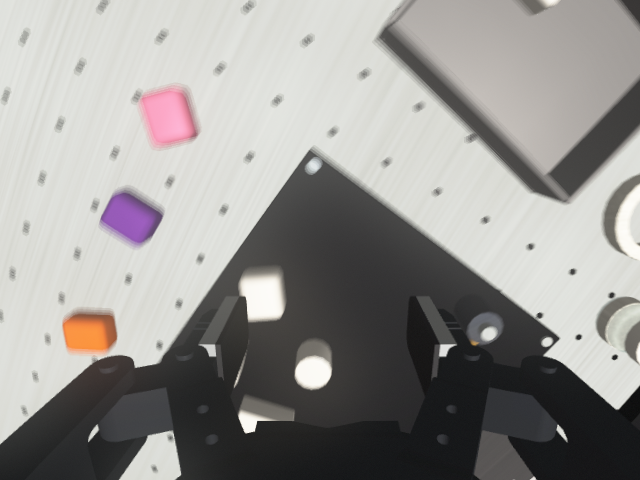

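The picture shows the white rounded block at (263,296) and the plug at (313,372). The first offcut is in the tray at (550,2).

Run:
```python
from h import *
o=sensors.get_obs(); print(o['tool_pos'],o['tcp_rot'][2],o['joint_velocities'].round(3)); print(go(461.5,57.2,11,np.radians(123),o))
```

```text
[475.29581493 130.95554763 180.65092539] 2.082186204319415 [ 0.078  0.068  0.063 -0.041  0.075  0.447]
[np.float64(-0.0576), np.float64(-0.0481), np.float64(0.1697), np.float64(-0.0646)]
```

Request:
arm_command:
  rows:
    - [-0.045,-0.045,0.06,-0.06]
    - [-0.045,-0.045,0.06,-0.06]
    - [-0.045,-0.045,0.06,-0.06]
    - [-0.045,-0.045,0.06,-0.06]
    - [-0.045,-0.045,0.06,-0.06]
    - [-0.045,-0.045,0.06,-0.06]
    - [-0.045,-0.045,0.06,-0.06]
    - [-0.045,-0.045,0.06,-0.06]
    - [-0.045,-0.045,0.06,-0.06]
    - [-0.045,-0.045,0.06,-0.06]

```text
time: 7.25
tool_pos: [459.1, 78.0, 118.9]
tcp_rot: [3.142, 0.0, 2.137]
wrist_force: [0.2, 0.4, -0.1]
gripper_width: 62.6
finger_force: 0.0
```

Run:
```python
from h import *
im,d,o,P=wrist('w3'); print(o['tool_pos'],o['tcp_rot'],o['gripper_width'])
i=im.astype(int); g=i.min(2); s=i.max(2)-g
blobs((g>150)&(s<35),P,200,(14,70))
print(go(461.5,57.2,11,np.radians(123),o))
```

```text
[459.07881169  78.02678964 118.89766102] [3.14151288e+00 4.12170980e-05 2.13655290e+00] 62.560962873470835
px [624.  22.] area 282 z 55.9 top c [518.  262.4] sz [ 5. 30.] ang 79 | all [518.  262.4] [ 5. 30.] 79
px [313. 272.] area 2953 z 34.9 top c [461.1  57.6] sz [31. 38.] ang 34 | all [461.   57.5] [33. 38.] 33
px [601. 335.] area 245 z 52.9 top c [631.5 125.7] sz [13. 12.] ang 7 | all [635.4 126.1] [20. 12.] 5
px [260. 360.] area 1575 z 40.9 top c [463.1 -12.1] sz [23. 35.] ang 14 | all [463.3 -11.9] [24. 35.] 14
px [370. 373.] area 1414 z 38.9 top c [530.3  18.8] sz [31. 31.] ang 22 | all [530.3  18.8] [31. 31.] 22
[np.float64(-0.0189), np.float64(-0.0091), np.float64(0.1079), np.float64(-0.0102)]
```

Request:
arm_command:
  rows:
    - [-0.019,-0.009,0,-0.01]
    - [-0.019,-0.009,0.03,-0.01]
    - [-0.019,-0.009,0.07,-0.01]
    - [-0.019,-0.009,0.107,-0.01]
    - [-0.019,-0.009,0.107,-0.01]
    - [-0.019,-0.009,0.107,-0.01]
    - [-0.019,-0.009,0.107,-0.01]
    - [-0.019,-0.009,0.107,-0.01]
    - [-0.019,-0.009,0.107,-0.01]
    - [-0.019,-0.009,0.107,-0.01]

```text
time: 8.3
tool_pos: [462.7, 57.0, 13.2]
tcp_rot: [3.14, 0.001, 2.146]
wrist_force: [0.1, -0.6, -0.3]
gripper_width: 62.4
finger_force: 0.0
```

Request:
arm_command:
  rows:
    - [0,0,0,0]
    - [0,0,0,0]
    - [0,0,0,0]
    - [0,0,0,0]
    - [0,0,0,0]
    - [0,0,-0.03,0]
    - [0,0,-0.07,0]
    - [0,0,-0.105,0]
    - [0,0,-0.105,0]
    - [0,0,-0.105,0]
  jaw: -1

```text
time: 9.3
tool_pos: [462.2, 57.0, 117.5]
tcp_rot: [3.14, 0.001, 2.146]
wrist_force: [-1.0, 0.8, 0.2]
gripper_width: 33.0
finger_force: 42.0
```

Request:
arm_command:
  rows:
    - [0.02,0.03,0,0.1]
    - [0.045,0.065,0,0.22]
    - [0.07,0.1,0,0.34]
    - [0.1,0.14,0,0.46]
    - [0.125,0.18,0,0.58]
    - [0.155,0.22,0,0.7]
    - [0.181,0.26,0,0.767]
    - [0.181,0.26,0.02,0.767]
    - [0.181,0.26,0.06,0.767]
    - [0.181,0.26,0.07,0.767]

```text
time: 10.3
tool_pos: [576.1, 348.4, 37.9]
tcp_rot: [-3.13, 0.009, 1.38]
wrist_force: [-1.1, 0.3, -1.7]
gripper_width: 33.2
finger_force: 42.0
```

Request:
arm_command:
  rows:
    - [0,0,0,0]
    - [0,0,0,0]
    - [0,0,0,0]
    - [0,0,-0.05,0]
    - [0,0,-0.08,0]
    - [-0.05,0,-0.08,0]
    - [-0.1,0,-0.08,0]
    - [-0.15,0,-0.08,0]
    - [-0.2,0,-0.08,0]
    - [-0.25,0,-0.08,0]
  jaw: 0.46

```text
time: 11.3
tool_pos: [534.3, 103.0, 129.8]
tcp_rot: [3.136, -0.001, 1.379]
wrist_force: [0.5, -0.5, -0.4]
gripper_width: 62.2
finger_force: 0.0
```

Request:
arm_command:
  rows:
    - [-0.065,0.009,0,-0.1]
    - [-0.065,0.009,0,-0.22]
    - [-0.065,0.009,0,-0.34]
    - [-0.065,0.009,0,-0.435]
    - [-0.065,0.009,0,-0.435]
    - [-0.065,0.009,0,-0.435]
    - [-0.065,0.009,0,-0.435]
    - [-0.065,0.009,0,-0.435]
    - [-0.065,0.009,0,-0.435]
    - [-0.065,0.009,0,-0.435]

```text
time: 12.3
tool_pos: [530.0, 39.5, 126.7]
tcp_rot: [-3.141, -0.0, 1.814]
wrist_force: [0.3, -0.3, -0.7]
gripper_width: 62.1
finger_force: 0.0
```

Run:
```python
from h import *
im,d,o,P=wrist('w4'); print(o['tool_pos'],o['tcp_rot'],o['gripper_width'])
i=im.astype(int); g=i.min(2); s=i.max(2)-g
blobs((g>150)&(s<35),P,200,(14,70))
print(go(530.3,18.8,11,np.radians(104),o))
z,d2=grab_frame('side'); save('side1',z)
P2=cloud('side',d2); i=z.astype(int); g=i.min(2); s=i.max(2)-g
blobs((g>140)&(s<30)&(P2[...,0]<650)&(P2[...,0]>420)&(np.abs(P2[...,1]-150)<300),P2,40,(12,48))
```

```text
[529.98815172  39.51436176 126.67629104] [-3.14130350e+00 -8.63647530e-05  1.81422159e+00] 62.14437521353515
px [543. 150.] area 375 z 53.0 top c [631.7 126.1] sz [12. 12.] ang 59 | all [634. 126.] [17. 12.] 3
px [321. 274.] area 1795 z 39.1 top c [530.4  19. ] sz [31. 30.] ang 54 | all [530.4  19. ] [31. 30.] 54
px [209. 289.] area 1722 z 40.9 top c [462.8 -12.3] sz [24. 35.] ang 14 | all [463.1 -12.3] [25. 35.] 14
px [281. 371.] area 2053 z 33.0 top c [520.8 -61.9] sz [52. 24.] ang 9 | all [520.8 -61.9] [52. 24.] 9
[np.float64(-0.0202), np.float64(-0.0047), np.float64(0.1157), np.float64(-0.0009)]
px [306. 266.] area 63 z 24.6 top c [ 592.8 -116.7] sz [28. 29.] ang 8 | all [ 593.9 -118.5] [33. 27.] 89
px [335. 278.] area 143 z 33.2 top c [520.5 -59.4] sz [50. 25.] ang 13 | all [519.6 -59.6] [52. 25.] 13
px [360. 291.] area 144 z 40.9 top c [462.1  -9.4] sz [24. 33.] ang 11 | all [461.6  -9.4] [26. 34.] 12
px [326. 297.] area 153 z 39.0 top c [529.   21.9] sz [29. 32.] ang 25 | all [529.9  22.4] [29. 32.] 5
px [276. 416.] area 451 z 30.4 top c [574.1 351.4] sz [38. 31.] ang 82 | all [574.6 351. ] [41. 33.] 83
px [309. 427.] area 514 z 32.8 top c [520.5 368.1] sz [30. 43.] ang 80 | all [520.7 368.1] [32. 44.] 79
```

Request:
arm_command:
  rows:
    - [-0.02,-0.005,0,0]
    - [-0.02,-0.005,0.03,0]
    - [-0.02,-0.005,0.07,0]
    - [-0.02,-0.005,0.114,0]
    - [-0.02,-0.005,0.114,0]
    - [-0.02,-0.005,0.114,0]
    - [-0.02,-0.005,0.114,0]
    - [-0.02,-0.005,0.114,0]
    - [-0.02,-0.005,0.114,0]
    - [-0.02,-0.005,0.114,0]

```text
time: 13.4
tool_pos: [531.3, 18.6, 14.5]
tcp_rot: [3.139, 0.001, 1.814]
wrist_force: [0.2, 0.0, -0.4]
gripper_width: 62.2
finger_force: 0.0
```

Request:
arm_command:
  rows:
    - [0,0,0,0]
    - [0,0,0,0]
    - [0,0,0,0]
    - [0,0,0,0]
    - [0,0,0,0]
    - [0,0,-0.03,0]
    - [0,0,-0.07,0]
    - [0,0,-0.105,0]
    - [0,0,-0.105,0]
    - [0,0,-0.105,0]
  jaw: -1

```text
time: 14.4
tool_pos: [530.7, 18.7, 118.6]
tcp_rot: [3.14, 0.001, 1.814]
wrist_force: [0.1, -0.6, -0.8]
gripper_width: 30.7
finger_force: 39.7
```

Request:
arm_command:
  rows:
    - [0.04,0.007,0,0.07]
    - [0.085,0.014,0,0.14]
    - [0.13,0.021,0,0.21]
    - [0.175,0.028,0,0.28]
    - [0.22,0.035,0,0.35]
    - [0.265,0.042,0,0.42]
    - [0.276,0.047,0,0.435]
    - [0.276,0.047,0.02,0.435]
    - [0.276,0.047,0.06,0.435]
    - [0.276,0.047,0.07,0.435]

```text
time: 15.4
tool_pos: [503.9, 296.0, 40.4]
tcp_rot: [-3.131, 0.007, 1.38]
wrist_force: [-1.1, 0.1, -1.3]
gripper_width: 30.6
finger_force: 39.7
```

Request:
arm_command:
  rows:
    - [0,0,0,0]
    - [0,0,0,0]
    - [0,0,0,0]
    - [0,0,-0.05,0]
    - [0,0,-0.08,0]
    - [-0.05,0,-0.08,0]
    - [-0.1,0,-0.08,0]
    - [-0.15,0,-0.08,0]
    - [-0.2,0,-0.08,0]
    - [-0.25,0,-0.08,0]
  jaw: 0.3

```text
time: 16.4
tool_pos: [462.3, 50.7, 130.4]
tcp_rot: [3.136, -0.001, 1.38]
wrist_force: [0.5, 0.1, 0.5]
gripper_width: 55.3
finger_force: 0.0
```

Request:
arm_command:
  rows:
    - [-0.044,0.009,0,-0.1]
    - [-0.044,0.009,0,-0.22]
    - [-0.044,0.009,0,-0.34]
    - [-0.044,0.009,0,-0.435]
    - [-0.044,0.009,0,-0.435]
    - [-0.044,0.009,0,-0.435]
    - [-0.044,0.009,0,-0.435]
    - [-0.044,0.009,0,-0.435]
    - [-0.044,0.009,0,-0.435]
    - [-0.044,0.009,0,-0.435]

```text
time: 17.4
tool_pos: [461.9, 7.7, 127.7]
tcp_rot: [-3.141, -0.0, 1.814]
wrist_force: [-0.1, -0.3, -0.3]
gripper_width: 55.7
finger_force: 0.0
```

```bash
cat > look.py <<'E'
import sys
from h import *
n,x,y,z,ps=sys.argv[1],*map(float,sys.argv[2:6])
im,d,o,P=wrist(n); print(o['tool_pos'],o['tcp_rot'],o['gripper_width'])
i=im.astype(int); g=i.min(2); s=i.max(2)-g
blobs((g>150)&(s<35),P,200,(14,70))
print(go(x,y,z,np.radians(ps),o))
z,d2=grab_frame('side'); save(n+'side',z)
P2=cloud('side',d2); i=z.astype(int); g=i.min(2); s=i.max(2)-g
print('side'); blobs((g>140)&(s<30)&(P2[...,0]<650)&(P2[...,0]>420)&(np.abs(P2[...,1]-150)<300),P2,40,(12,48))
E
python3 look.py w5 463 -12.3 11 104
```

```text
[461.90015582   7.71932132 127.72306686] [-3.14136293e+00 -1.05539601e-04  1.81418371e+00] 55.74997636132159
px [321. 273.] area 1988 z 40.9 top c [462.5 -12.6] sz [24. 34.] ang 14 | all [462.7 -12.6] [25. 35.] 15
px [374. 352.] area 1556 z 33.0 top c [515.7 -62.7] sz [41. 25.] ang 10 | all [515.7 -62.7] [41. 25.] 10
[np.float64(-0.0197), np.float64(-0.0038), np.float64(0.1167), np.float64(-0.001)]
side
px [306. 265.] area 64 z 24.7 top c [ 594. -116.] sz [26. 29.] ang 6 | all [ 594.  -117.3] [32. 27.] 89
px [335. 278.] area 149 z 33.4 top c [519.8 -59.1] sz [52. 26.] ang 11 | all [519.9 -59.3] [52. 27.] 11
px [360. 291.] area 144 z 40.9 top c [461.9  -8. ] sz [24. 35.] ang 10 | all [461.2  -8.9] [26. 36.] 11
px [326. 394.] area 301 z 34.8 top c [501.5 296.6] sz [30. 30.] ang 27 | all [500.7 289.3] [47. 31.] 86
px [276. 416.] area 452 z 30.6 top c [574.5 351.3] sz [38. 32.] ang 82 | all [574.7 351.1] [40. 33.] 82
px [309. 427.] area 520 z 32.5 top c [520.5 368.2] sz [31. 43.] ang 77 | all [520.6 368. ] [34. 44.] 78
```

Request:
arm_command:
  rows:
    - [-0.02,-0.003,0,0]
    - [-0.02,-0.003,0.03,0]
    - [-0.02,-0.003,0.07,0]
    - [-0.02,-0.003,0.114,0]
    - [-0.02,-0.003,0.114,0]
    - [-0.02,-0.003,0.114,0]
    - [-0.02,-0.003,0.114,0]
    - [-0.02,-0.003,0.114,0]
    - [-0.02,-0.003,0.114,0]
    - [-0.02,-0.003,0.114,0]

```text
time: 18.5
tool_pos: [465.2, -12.7, 15.4]
tcp_rot: [3.139, 0.001, 1.814]
wrist_force: [0.4, 0.0, 0.5]
gripper_width: 55.6
finger_force: 0.0
```

Request:
arm_command:
  rows:
    - [0,0,0,0]
    - [0,0,0,0]
    - [0,0,0,0]
    - [0,0,0,0]
    - [0,0,0,0]
    - [0,0,-0.03,0]
    - [0,0,-0.07,0]
    - [0,0,-0.105,0]
    - [0,0,-0.105,0]
    - [0,0,-0.105,0]
  jaw: -1

```text
time: 19.5
tool_pos: [464.5, -12.6, 119.5]
tcp_rot: [3.14, 0.001, 1.814]
wrist_force: [0.0, -0.4, -0.8]
gripper_width: 25.3
finger_force: 40.5
```

Request:
arm_command:
  rows:
    - [0.035,0.023,0,0.07]
    - [0.073,0.048,0,0.14]
    - [0.111,0.073,0,0.21]
    - [0.149,0.098,0,0.28]
    - [0.187,0.123,0,0.35]
    - [0.225,0.148,0,0.42]
    - [0.264,0.175,0,0.435]
    - [0.264,0.175,0.02,0.435]
    - [0.264,0.175,0.06,0.435]
    - [0.264,0.175,0.07,0.435]

```text
time: 20.5
tool_pos: [564.8, 284.5, 40.6]
tcp_rot: [-3.13, 0.007, 1.38]
wrist_force: [-0.7, -0.8, -1.5]
gripper_width: 25.4
finger_force: 40.4
```

Request:
arm_command:
  rows:
    - [0,0,0,0]
    - [0,0,0,0]
    - [0,0,0,0]
    - [0,0,-0.05,0]
    - [0,0,-0.08,0]
    - [-0.05,0,-0.08,0]
    - [-0.1,0,-0.08,0]
    - [-0.15,0,-0.08,0]
    - [-0.2,0,-0.08,0]
    - [-0.25,0,-0.08,0]
  jaw: 0.3

```text
time: 21.5
tool_pos: [523.2, 38.4, 131.7]
tcp_rot: [3.136, -0.001, 1.379]
wrist_force: [0.1, -0.2, -0.1]
gripper_width: 55.9
finger_force: 0.0
```

Request:
arm_command:
  rows:
    - [-0.045,0.016,0,-0.1]
    - [-0.081,0.016,0,-0.22]
    - [-0.081,0.016,0,-0.34]
    - [-0.081,0.016,0,-0.348]
    - [-0.081,0.016,0,-0.348]
    - [-0.081,0.016,0,-0.348]
    - [-0.081,0.016,0,-0.348]
    - [-0.081,0.016,0,-0.348]
    - [-0.081,0.016,0,-0.348]
    - [-0.081,0.016,0,-0.348]
  jaw: 1

```text
time: 22.5
tool_pos: [522.7, -41.8, 128.7]
tcp_rot: [-3.141, -0.0, 1.728]
wrist_force: [-0.0, 0.1, -0.8]
gripper_width: 85.7
finger_force: 0.0
```

```bash
python3 look.py w6 520.9 -62 8 99
```

```text
[522.74637517 -41.81487645 128.69674386] [-3.14136892e+00 -9.78251646e-05  1.72758755e+00] 85.70194633629612
px [320. 269.] area 2662 z 33.1 top c [520.9 -62.2] sz [52. 24.] ang 9 | all [520.9 -62.2] [52. 24.] 9
px [409. 350.] area 1016 z 24.1 top c [ 594.9 -117.2] sz [28. 28.] ang 76 | all [ 594.9 -117.2] [28. 28.] 76
px [543. 459.] area 416 z 16.9 top c [ 739.7 -208.9] sz [32. 21.] ang 12 | all [ 739.7 -208.9] [32. 21.] 12
[np.float64(-0.0196), np.float64(-0.005), np.float64(0.1207), np.float64(-0.0003)]
side
px [306. 265.] area 63 z 24.4 top c [ 592.9 -117.8] sz [28. 27.] ang 10 | all [ 593.  -118.6] [28. 29.] 10
px [335. 278.] area 144 z 33.5 top c [520.  -59.6] sz [50. 24.] ang 9 | all [519.5 -61.5] [51. 28.] 8
px [289. 386.] area 321 z 36.6 top c [563.2 286.3] sz [34. 24.] ang 79 | all [563.4 278.6] [52. 28.] 87
px [326. 394.] area 296 z 34.8 top c [501.5 297.3] sz [29. 31.] ang 7 | all [500.8 289.5] [47. 30.] 86
px [276. 416.] area 449 z 30.5 top c [574.4 351.3] sz [39. 31.] ang 83 | all [574.7 350.3] [41. 33.] 82
px [309. 427.] area 503 z 32.8 top c [520.4 368.4] sz [31. 42.] ang 80 | all [521.1 368.4] [32. 44.] 81
```

Request:
arm_command:
  rows:
    - [-0.02,-0.005,0,0]
    - [-0.02,-0.005,0.03,0]
    - [-0.02,-0.005,0.07,0]
    - [-0.02,-0.005,0.119,0]
    - [-0.02,-0.005,0.119,0]
    - [-0.02,-0.005,0.119,0]
    - [-0.02,-0.005,0.119,0]
    - [-0.02,-0.005,0.119,0]
    - [-0.02,-0.005,0.119,0]
    - [-0.02,-0.005,0.119,0]

```text
time: 23.6
tool_pos: [522.4, -63.0, 11.6]
tcp_rot: [3.139, 0.001, 1.727]
wrist_force: [-0.2, 0.1, 0.0]
gripper_width: 85.2
finger_force: 0.0
```

Request:
arm_command:
  rows:
    - [0,0,0,0]
    - [0,0,0,0]
    - [0,0,0,0]
    - [0,0,0,0]
    - [0,0,0,0]
    - [0,0,-0.03,0]
    - [0,0,-0.07,0]
    - [0,0,-0.105,0]
    - [0,0,-0.105,0]
    - [0,0,-0.105,0]
  jaw: -1

```text
time: 24.6
tool_pos: [521.6, -62.9, 115.6]
tcp_rot: [3.14, 0.001, 1.727]
wrist_force: [-0.1, 0.1, -1.2]
gripper_width: 51.4
finger_force: 43.7
```

Request:
arm_command:
  rows:
    - [0.045,0.01,0,0.06]
    - [0.09,0.02,0,0.12]
    - [0.135,0.03,0,0.18]
    - [0.18,0.04,0,0.24]
    - [0.225,0.05,0,0.3]
    - [0.27,0.06,0,0.348]
    - [0.315,0.07,0,0.348]
    - [0.36,0.08,0,0.348]
    - [0.382,0.086,0,0.348]
    - [0.382,0.086,0,0.348]

```text
time: 25.6
tool_pos: [544.4, 330.8, 111.3]
tcp_rot: [-3.137, 0.002, 1.384]
wrist_force: [-0.3, -1.1, 0.6]
gripper_width: 51.1
finger_force: 43.7
```

Request:
arm_command:
  rows:
    - [0,0,0.03,0]
    - [0,0,0.06,0]
    - [0,0,0.06,0]
    - [0,0,0.06,0]
    - [0,0,0.06,0]
    - [0,0,0.06,0]
    - [0,0,0.06,0]
    - [0,0,0.06,0]
    - [0,0,0.06,0]
    - [0,0,0.06,0]

```text
time: 26.6
tool_pos: [546.5, 328.2, 55.1]
tcp_rot: [3.141, -0.0, 1.379]
wrist_force: [-0.6, 0.5, -0.5]
gripper_width: 50.9
finger_force: 43.7
```

Request:
arm_command:
  rows:
    - [0,0,0,0]
    - [0,0,0,0]
    - [0,0,0,0]
    - [0,0,-0.05,0]
    - [0,0,-0.1,0]
    - [0,0,-0.15,0]
    - [-0.03,0,-0.18,0]
    - [-0.08,0,-0.18,0]
    - [-0.1,0,-0.18,0]
    - [-0.1,0,-0.18,0]
  jaw: 1

```text
time: 27.6
tool_pos: [527.3, 227.5, 235.9]
tcp_rot: [3.14, 0.0, 1.376]
wrist_force: [-0.7, 0.5, -0.4]
gripper_width: 85.6
finger_force: 0.0
```

```bash
python3 look.py w7 520.9 -62 8 99
```

```text
[527.31815732 227.52717995 235.92283726] [3.14026277e+00 1.22198331e-04 1.37583025e+00] 85.58707695753367
px [216.  85.] area 274 z 56.4 top c [460.7 340.9] sz [130.   2.] ang 78 | all [460.8 341.1] [131.   2.] 78
px [287.  44.] area 1981 z 33.1 top c [521.1 366.6] sz [29. 43.] ang 79 | all [521.1 366.8] [29. 43.] 79
px [356.  54.] area 1850 z 31.0 top c [575.1 348.4] sz [37. 31.] ang 84 | all [575.9 349.2] [39. 33.] 83
px [530. 112.] area 2783 z 20.1 top c [722.3 273.9] sz [75. 75.] ang 80 | all [722.3 273.7] [74. 75.] 57
px [253.  86.] area 1829 z 58.7 top c [481.4 339.1] sz [14. 23.] ang 0 | all [488.2 339.2] [46. 24.] 0
px [357. 135.] area 1155 z 36.9 top c [563.9 283.4] sz [33. 23.] ang 80 | all [564.5 283.5] [35. 24.] 79
px [283. 137.] area 1054 z 35.1 top c [501.9 294.3] sz [29. 31.] ang 79 | all [501.8 294.3] [29. 31.] 78
px [346. 173.] area 307 z 56.1 top c [547.7 256.9] sz [  2. 140.] ang 78 | all [547.7 256.9] [  2. 140.] 78
px [576. 196.] area 873 z 33.0 top c [760.7 190.2] sz [41. 20.] ang 62 | all [761.3 189. ] [48. 30.] 65
px [610. 207.] area 1686 z 56.0 top c [771.  184.8] sz [42. 42.] ang 18 | all [771.  184.8] [42. 42.] 18
px [580. 341.] area 241 z 16.8 top c [767.7  22.7] sz [85.  6.] ang 86 | all [767.7  22.7] [85.  6.] 86
[np.float64(-0.2853), np.float64(0.0498), np.float64(0.2279), np.float64(-0.352)]
side
px [306. 265.] area 64 z 24.4 top c [ 592.9 -116.9] sz [28. 29.] ang 8 | all [ 593.7 -117.8] [28. 30.] 1
px [289. 386.] area 332 z 36.6 top c [562.8 285.5] sz [34. 24.] ang 81 | all [561.7 280.2] [50. 25.] 77
px [317. 414.] area 997 z 34.9 top c [506.5 332.6] sz [104.  45.] ang 71 | all [507.1 327.3] [120.  48.] 73
px [276. 416.] area 453 z 30.7 top c [574.3 350.7] sz [38. 31.] ang 83 | all [575.3 351.2] [41. 34.] 83
```

View pics/w7.png

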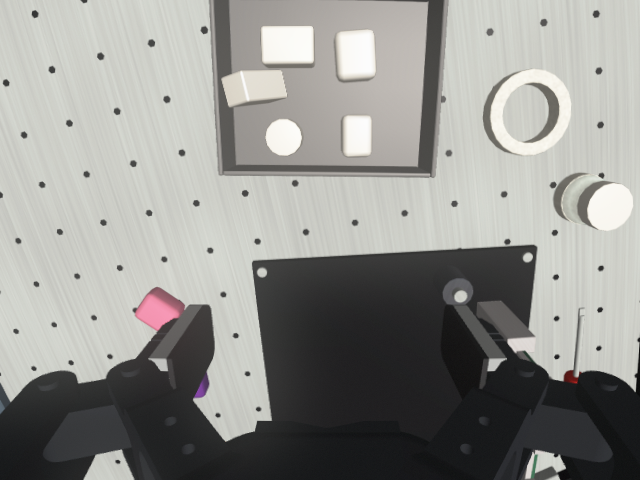

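All five offcuts are in the tray; the bar leans on the tray wall at (253,86) and its middle is well under 60 mm. The plate is clear, so next I measure the board edge and the parking bar.

Request:
arm_command:
  rows:
    - [-0.03,0.02,0,0]
    - [-0.07,0.045,0,0]
    - [-0.11,0.07,0,0]
    - [-0.15,0.1,0,-0.03]
    - [-0.19,0.13,0,-0.062]
    - [-0.23,0.155,0,-0.062]
    - [-0.258,0.176,0,-0.062]
    - [-0.258,0.176,0,-0.062]
    - [-0.258,0.176,0,-0.062]
    - [-0.258,0.176,0,-0.062]

```text
time: 28.7
tool_pos: [651.0, -55.1, 234.5]
tcp_rot: [-3.141, -0.001, 1.443]
wrist_force: [-0.7, -0.3, 0.4]
gripper_width: 85.6
finger_force: 0.0
```

Run:
```python
from h import *
im,d,o,P=wrist('w8'); print(o['tool_pos'],o['tcp_rot'])
m=(P[...,2]>119)&(P[...,2]<145)&(P[...,0]>600)
q=P[m]; print(len(q)); np.save('bd.npy',q)
print(cv2.minAreaRect(q[:,:2].astype(np.float32)))
print(np.histogram(q[:,2],bins=np.arange(119,146)))
```

```text
[651.02984725 -55.0668921  234.50192756] [-3.14082992e+00 -7.84626265e-04  1.44318697e+00]
7901
((767.19775390625, -65.22720336914062), (281.10986328125, 241.36122131347656), 86.18926239013672)
(array([ 544,  514,  386,  388,  485, 1002, 1419,  602,  290,  217,  223,
        190,  185,  530,  711,  209,    6,    0,    0,    0,    0,    0,
          0,    0,    0,    0]), array([119, 120, 121, 122, 123, 124, 125, 126, 127, 128, 129, 130, 131,
       132, 133, 134, 135, 136, 137, 138, 139, 140, 141, 142, 143, 144,
       145]))
```

View pics/w8.png

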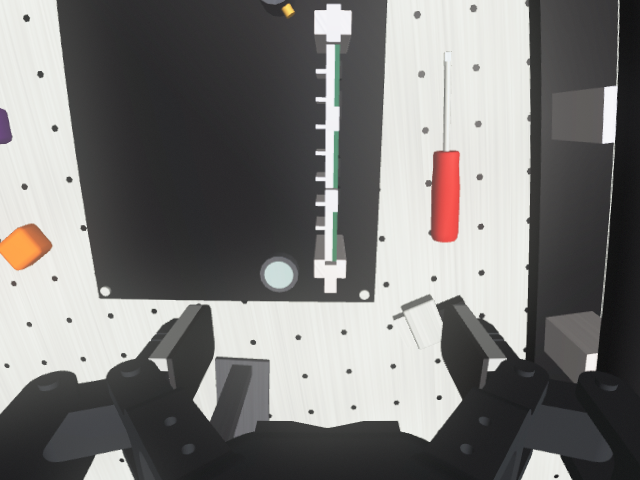

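The view shows the board edge running down u≈333 from (333,40) to (333,262), with the end posts at (333,22) and (330,270). White teeth separate three notches.

Run:
```python
from h import *
z=np.load('w8.npz'); im=z['im']; o=dict(tool_pos=z['pos'],tcp_rot=z['rot']); P=cloud('wrist',z['d'],o)
V,U=np.mgrid[:480,:640]
reg=(U>310)&(U<355)&(V>5)&(V<295)
# line through rows: for each row, top-most (z>122) pixels' x-extent
rows=[]
for v in range(8,292,4):
    s=reg[v]&(P[v,:,2]>122.5)
    if s.sum()<2: continue
    q=P[v][s]; rows.append([v,U[v][s].min(),U[v][s].max(),q[:,0].min(),q[:,0].max(),q[:,1].mean(),np.median(q[:,2])])
np.set_printoptions(suppress=True,linewidth=150); print(np.round(rows,1))
```

```text
[[  8.  327.  339.  668.  674.7  79.5 132.9]
 [ 12.  327.  339.  667.7 674.4  77.4 133.5]
 [ 16.  327.  339.  667.4 674.1  75.4 133. ]
 [ 20.  327.  339.  667.1 674.   73.3 132.9]
 [ 24.  327.  339.  666.9 673.7  71.1 133.1]
 [ 28.  327.  339.  666.6 673.5  69.1 132.9]
 [ 32.  327.  339.  666.3 673.1  66.9 133.4]
 [ 36.  327.  339.  666.  672.8  64.8 133.1]
 [ 40.  327.  339.  665.8 672.6  62.6 133.5]
 [ 44.  327.  339.  665.6 672.7  61.9 125.6]
 [ 48.  327.  338.  665.4 671.8  59.7 125.6]
 [ 52.  327.  338.  665.1 671.6  57.6 125.3]
 [ 56.  327.  339.  664.8 671.9  55.2 125.7]
 [ 60.  327.  339.  664.5 671.6  53.  125.8]
 [ 64.  327.  339.  664.3 671.4  50.8 125. ]
 [ 68.  327.  339.  663.9 671.1  48.6 125.3]
 [ 72.  327.  339.  663.7 670.8  46.3 125.1]
 [ 76.  327.  339.  663.4 670.5  44.  125.2]
 [ 80.  326.  339.  662.5 670.3  41.8 125. ]
 [ 84.  326.  339.  662.2 670.1  39.5 125.3]
 [ 88.  326.  339.  661.9 669.7  37.2 125. ]
 [ 92.  326.  339.  661.6 669.4  34.9 125.1]
 [ 96.  326.  339.  661.3 669.2  32.6 125.6]
 [100.  326.  339.  661.  668.9  30.2 125.3]
 [104.  326.  338.  
[... 1395 characters left out ...]
649.9 657.2 -50.1 125.1]
 [232.  325.  336.  649.6 656.9 -52.7 125.5]
 [236.  325.  336.  649.3 656.5 -55.4 125.5]
 [240.  325.  336.  648.8 656.2 -58.3 125.3]
 [244.  325.  336.  648.5 655.8 -61.1 125.2]
 [248.  325.  336.  648.1 655.5 -63.8 125.5]
 [252.  325.  336.  647.7 655.2 -66.6 125.6]
 [256.  325.  336.  647.4 654.8 -69.6 125.2]
 [260.  325.  336.  647.1 654.5 -72.4 125.5]
 [264.  325.  336.  646.9 654.2 -72.9 131.9]
 [268.  325.  336.  646.7 654.  -75.  133.8]
 [272.  325.  336.  646.4 653.6 -77.9 133.6]
 [276.  325.  336.  645.9 653.3 -80.9 133.2]
 [280.  325.  336.  645.7 652.9 -83.6 133.4]
 [284.  325.  336.  645.2 652.6 -86.6 133.1]
 [288.  325.  336.  644.8 652.2 -89.4 133.4]]
```

Request:
arm_command:
  rows:
    - [-0.04,-0.012,-0.04,0]
    - [-0.085,-0.025,-0.04,0]
    - [-0.13,-0.04,-0.04,0]
    - [-0.175,-0.054,-0.04,0]
    - [-0.22,-0.068,-0.04,0.042]
    - [-0.265,-0.082,-0.04,0.042]
    - [-0.31,-0.096,-0.04,0.042]
    - [-0.318,-0.097,-0.04,0.042]
    - [-0.318,-0.097,-0.04,0.042]
    - [-0.318,-0.097,-0.04,0.042]

```text
time: 29.75
tool_pos: [514.5, -357.9, 275.2]
tcp_rot: [3.141, -0.001, 1.401]
wrist_force: [-0.2, 0.6, -0.3]
gripper_width: 85.3
finger_force: 0.0
```

Request:
arm_command:
  rows:
    - [0,0,0,0]
    - [0,0,0,0]
    - [0,0,0,0]
    - [0,0,0,0]
    - [0,0,0,0]
    - [0,0,0,0]
    - [0,0,0,0]
    - [0,0,0,0]
    - [0,0,0,0]
    - [0,0,0,0]

```text
time: 30.75
tool_pos: [513.7, -359.7, 274.8]
tcp_rot: [-3.142, -0.0, 1.399]
wrist_force: [-0.1, -0.2, -0.2]
gripper_width: 85.3
finger_force: 0.0
```

Run:
```python
from h import *
im,d,o,P=wrist('w9'); print(o['tool_pos'],o['tcp_rot'])
V,U=np.mgrid[:480,:640]
reg=(P[...,0]>440)&(P[...,0]<590)&(P[...,1]<-215)&(P[...,1]>-460)
blobs(reg,P,30,(180,195))
m=reg&(P[...,2]>121.5)&(P[...,2]<131); q=P[m]; print(len(q),np.median(q[:,2]))
for y in range(-440,-220,12):
    s=q[abs(q[:,1]-y)<3]
    if len(s)>5: print(y,len(s),s[:,0].min().round(1),s[:,0].max().round(1),np.median(s[:,2]).round(1))
```

```text
[ 513.67315088 -359.74508263  274.78533051] [-3.14151524e+00 -4.14677340e-05  1.39910416e+00]
px [278. 111.] area 588 z 189.4 top c [ 498.6 -276.8] sz [20.  7.] ang 79 | all [ 499.3 -276.9] [20.  9.] 82
px [362. 112.] area 561 z 189.5 top c [ 546.8 -285.7] sz [20.  7.] ang 81 | all [ 546.5 -285.7] [20.  9.] 81
px [280. 195.] area 510 z 189.6 top c [ 490.1 -324.2] sz [20.  7.] ang 79 | all [ 491.  -324.4] [20.  8.] 78
px [360. 196.] area 506 z 189.5 top c [ 538.6 -333.3] sz [20.  6.] ang 80 | all [ 538.  -333.1] [20.  9.] 81
px [282. 289.] area 438 z 189.4 top c [ 478.9 -384.8] sz [21.  7.] ang 80 | all [ 479.1 -384.9] [21.  9.] 78
px [356. 290.] area 432 z 189.4 top c [ 527.2 -394.1] sz [21.  7.] ang 79 | all [ 526.7 -393.8] [21.  9.] 80
2766 125.23511989914692
-440 148 483.1 504.6 125.3
-428 114 484.1 500.9 125.2
-416 71 493.9 502.2 125.3
-380 90 496.5 513.4 125.5
-368 82 502.7 511.5 125.4
-356 87 504.8 513.6 125.4
-344 34 507.0 514.9 125.4
-320 17 509.9 521.6 124.8
-308 93 513.6 521.9 125.3
-296 90 516.5 524.6 125.1
-260 101 523.0 531.1 125.1
-248 101 525.1 533.1 125.0
-236 250 520.8 542.3 125.0
-224 174 522.4 543.5 125.1
```

View pics/w9.png

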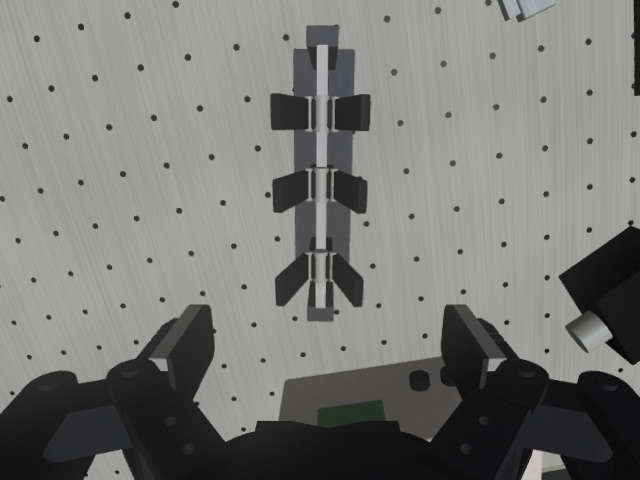

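The wrist view shows the three clips, with their handle pairs at (278,111)/(362,112), (280,195)/(360,196) and (282,289)/(356,290), all about 10.5° off. I start with the clip nearest the board.

Request:
arm_command:
  rows:
    - [0.04,-0.004,0,0.012]
    - [0.079,-0.004,0.02,0.012]
    - [0.079,-0.004,0.04,0.012]
    - [0.079,-0.004,0.05,0.012]
    - [0.079,-0.004,0.08,0.012]
    - [0.079,-0.004,0.11,0.012]
    - [0.079,-0.004,0.122,0.012]
    - [0.079,-0.004,0.122,0.012]
    - [0.079,-0.004,0.122,0.012]
    - [0.079,-0.004,0.122,0.012]
  jaw: 1

```text
time: 31.8
tool_pos: [524.3, -282.2, 155.1]
tcp_rot: [3.138, 0.002, 1.387]
wrist_force: [-0.6, -0.0, 0.3]
gripper_width: 85.1
finger_force: 0.0
```

Request:
arm_command:
  rows:
    - [0,0,0,0]
    - [0,0,0,0]
    - [0,0,0,0]
    - [0,0,0,0]
    - [0,0,0,0]
    - [0,0,0,0]
    - [0,0,0,0]
    - [0,0,0,0]
    - [0,0,0,0]
    - [0,0,0,0]
  jaw: -1
  grip_force: 35

```text
time: 32.8
tool_pos: [524.2, -282.3, 158.3]
tcp_rot: [3.136, 0.004, 1.387]
wrist_force: [-3.3, 1.4, 13.8]
gripper_width: 26.9
finger_force: 34.4
```

Run:
```python
from h import *
o=sensors.get_obs(); print(o['tool_pos'],o['tcp_rot'],o['gripper_width'],o['wrist_force'])
a,b=grab_frame('side'); save('s9',cv2.resize(a[130:280,280:440],None,fx=4,fy=4,interpolation=cv2.INTER_CUBIC))
```

```text
[ 524.24082633 -282.32984838  158.31682039] [3.13596285 0.00380339 1.38716017] 26.905768908465884 [-3.33650258  1.39014279 13.75984708]
```

View pics/s9.png

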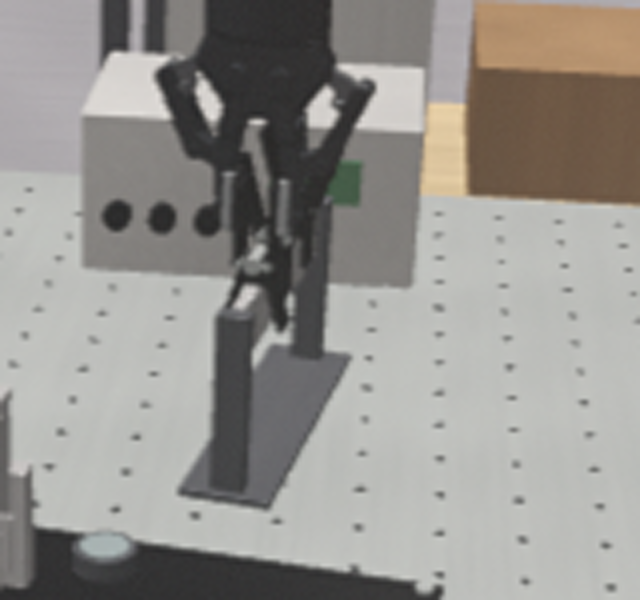

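Side crop: the gripper has squeezed the clip on the bar at (255,260) and is centred on it. Width is 26.9 mm.

Request:
arm_command:
  rows:
    - [0,0,-0.02,0]
    - [0,0,-0.045,0]
    - [0,0,-0.075,0]
    - [0,0,-0.075,0]
    - [0,0,-0.075,0]
    - [0,0,-0.075,0]
    - [0,0,-0.075,0]
    - [0,0,-0.075,0]
    - [0,0,-0.075,0]
    - [0,0,-0.075,0]

```text
time: 33.85
tool_pos: [523.1, -281.0, 227.3]
tcp_rot: [-3.141, -0.0, 1.387]
wrist_force: [0.1, -0.5, -0.6]
gripper_width: 27.1
finger_force: 35.7
```

Run:
```python
from h import *
o=sensors.get_obs(); print(o['tool_pos'],o['tcp_rot'],o['gripper_width'],o['wrist_force'],o['finger_force'])
print(go(667,43.9,227,1.436,o))
```

```text
[ 523.10027436 -281.0401609   227.30686082] [-3.14080010e+00 -3.86880393e-04  1.38723445e+00] 27.105962727828082 [ 0.05302539 -0.52702011 -0.64424532] 35.7289856672287
[np.float64(0.3457), np.float64(0.0822), np.float64(0.0003), np.float64(-0.0488)]
```

Request:
arm_command:
  rows:
    - [0.035,0.008,0,0]
    - [0.075,0.018,0,0]
    - [0.12,0.028,0,0]
    - [0.165,0.039,0,0]
    - [0.21,0.05,0,-0.02]
    - [0.255,0.061,0,-0.049]
    - [0.3,0.071,0,-0.049]
    - [0.346,0.082,0,-0.049]
    - [0.346,0.082,0,-0.049]
    - [0.346,0.082,0,-0.049]

```text
time: 34.85
tool_pos: [667.1, 45.3, 226.9]
tcp_rot: [-3.14, 0.001, 1.439]
wrist_force: [-0.4, -0.4, -0.4]
gripper_width: 27.2
finger_force: 35.7
```

Request:
arm_command:
  rows:
    - [0,0,0,0]
    - [0,0,0,0]
    - [0,0,0,0]
    - [0,0,0,0]
    - [0,0,0,0]
    - [0,0,0,0]
    - [0,0,0,0]
    - [0,0,0,0]
    - [0,0,0,0]
    - [0,0,0,0]

```text
time: 35.85
tool_pos: [667.1, 44.1, 227.8]
tcp_rot: [3.142, -0.0, 1.436]
wrist_force: [0.6, -0.7, -1.1]
gripper_width: 26.8
finger_force: 35.7
```

Run:
```python
from h import *
im,d,o,P=wrist('w10'); print(o['tool_pos'],o['tcp_rot'],o['gripper_width'],o['wrist_force'])
print(go(667,43.9,227,1.436,o))
a,b=grab_frame('side'); A=cv2.resize(a[150:330,200:360],None,fx=3,fy=3)
B=cv2.resize(im,(640,480)); save('c10',np.hstack([A[:480,:380],B[:,130:510]]))
```

```text
[667.08179219  44.12506304 227.80477068] [ 3.14157882e+00 -5.16702723e-06  1.43631639e+00] 26.764921567281448 [ 0.59229263 -0.73136939 -1.13927466]
[np.float64(-0.0002), np.float64(-0.0001), np.float64(0.0008), np.float64(0.0003)]
```

View pics/c10.png

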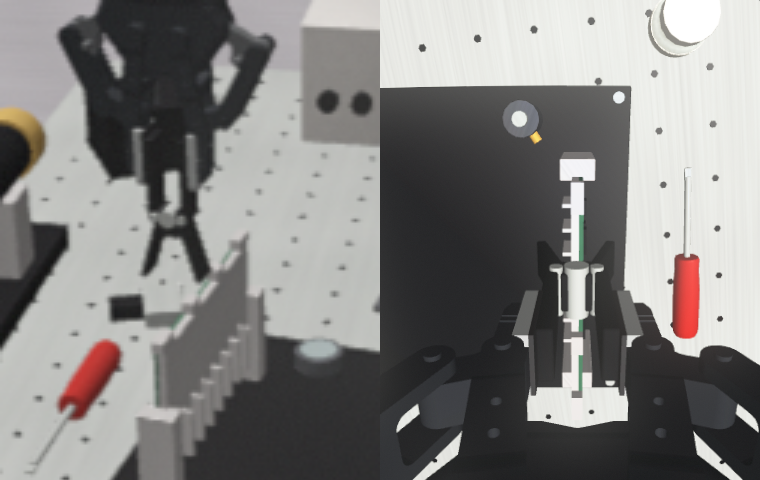

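Left crop: the clip hangs upright with jaws open at (170,250) over the board. Right crop: the core at (576,290) lines up with the board edge at about (577,200). Descending.

Request:
arm_command:
  rows:
    - [0,0,0.02,0]
    - [0,0,0.04,0]
    - [0,0,0.055,0]
    - [0,0,0.06,0]
    - [0,0,0.065,0]
    - [0,0,0.07,0]
    - [0,0,0.076,0]
    - [0,0,0.076,0]
    - [0,0,0.076,0]
    - [0,0,0.076,0]

```text
time: 36.95
tool_pos: [667.5, 44.1, 158.2]
tcp_rot: [3.136, -0.0, 1.436]
wrist_force: [-6.5, 0.7, 14.1]
gripper_width: 27.0
finger_force: 36.9
```

Run:
```python
from h import *
o=sensors.get_obs(); print(o['tool_pos'],o['tcp_rot'],o['gripper_width'],o['wrist_force'],o['ft_torque'])
```

```text
[667.49711085  44.13785205 158.24754118] [ 3.13614123e+00 -4.08536103e-04  1.43644790e+00] 26.96159632362823 [-6.52794107  0.69065701 14.0926187 ] [0.00898067 1.47715568 0.03898915]
```

Seated: z matches the height on the bar, with 14 N of push. Releasing and checking.

Request:
arm_command:
  rows:
    - [0,0,0,0]
    - [0,0,0,0]
    - [0,0,0,0]
    - [0,0,0,0]
    - [0,0,-0.02,0]
    - [0,0,-0.06,0]
    - [-0.03,0,-0.1,0]
    - [-0.07,0,-0.1,0]
    - [-0.07,0,-0.1,0]
    - [-0.07,0,-0.1,0]
  jaw: 1

```text
time: 37.95
tool_pos: [657.7, -26.2, 251.4]
tcp_rot: [-3.141, -0.001, 1.434]
wrist_force: [-0.2, 0.6, -0.0]
gripper_width: 85.3
finger_force: 0.0
```

```bash
cat > clips.py <<'E'
import sys
from h import *
im,d,o,P=wrist(sys.argv[1]); print(o['tool_pos'],o['tcp_rot'],o['gripper_width'],o['wrist_force'])
reg=(P[...,0]>400)&(P[...,0]<720)&(P[...,1]>-450)&(P[...,1]<120)
blobs(reg,P,80,(179,197))
if len(sys.argv)>2: print(go(*map(float,sys.argv[2:6]),o))
E
python3 clips.py w11 514.3 -328.7 240 1.3875
```

```text
[657.66669687 -26.19902261 251.40772346] [-3.14113835e+00 -5.58847815e-04  1.43421811e+00] 85.33863218436807 [-0.15979013  0.61835916 -0.00426259]
px [281. 126.] area 791 z 191.2 top c [642.3  47.7] sz [20.  7.] ang 83 | all [643.3  47.5] [20. 10.] 83
px [372. 126.] area 778 z 191.3 top c [690.7  41.1] sz [20.  7.] ang 81 | all [689.8  41.1] [20. 10.] 86
[np.float64(-0.3192), np.float64(-0.1008), np.float64(0.0114), np.float64(0.0467)]
```

Run:
```python
from h import *
im,d,o,P=wrist('w12'); print(o['tool_pos'],o['joint_velocities'].round(3))
reg=(P[...,0]>620)&(P[...,0]<720)&(P[...,1]>-100)&(P[...,1]<120)
blobs(reg,P,80,(179,197))
V,U=np.mgrid[:480,:640]
m=reg&(P[...,2]>123)&(P[...,2]<128)&(P[...,1]<24)&(P[...,1]>-70)&(np.abs(P[...,0]-660-.138*(P[...,1]+5.6))<3); print('floor',np.median(P[m][:,2]),m.sum())
m=reg&(P[...,2]>130)&(P[...,2]<138)&(np.abs(P[...,0]-660-.138*(P[...,1]+5.6))<3); print('tooth',np.median(P[m][:,2]),m.sum())
print(go(514.3,-328.7,240,1.3875))
```

```text
[657.45546235 -25.24125041 250.79631626] [ 0.022  0.006 -0.009  0.    -0.001 -0.002]
px [282. 128.] area 788 z 191.3 top c [642.2  47.6] sz [20.  7.] ang 81 | all [643.3  47.5] [20. 10.] 81
px [373. 128.] area 777 z 191.3 top c [690.7  41.1] sz [20.  7.] ang 81 | all [689.9  41.1] [20. 10.] 81
floor 125.32719755571782 727
tooth 133.26581068137844 876
[np.float64(-0.3204), np.float64(-0.1011), np.float64(0.0106), np.float64(0.049)]
```

Request:
arm_command:
  rows:
    - [-0.04,-0.013,0,0]
    - [-0.085,-0.027,0,0]
    - [-0.13,-0.041,0,0]
    - [-0.175,-0.055,0,0]
    - [-0.22,-0.069,0,0.049]
    - [-0.265,-0.083,0,0.049]
    - [-0.31,-0.098,0.01,0.049]
    - [-0.32,-0.101,0.01,0.049]
    - [-0.32,-0.101,0.01,0.049]
    - [-0.32,-0.101,0.01,0.049]

```text
time: 39.05
tool_pos: [515.3, -327.4, 241.4]
tcp_rot: [-3.141, -0.002, 1.389]
wrist_force: [0.6, 0.5, -0.7]
gripper_width: 85.3
finger_force: 0.0
```

Request:
arm_command:
  rows:
    - [0,0,0,0]
    - [0,0,0,0]
    - [0,0,0,0]
    - [0,0,0,0]
    - [0,0,0,0]
    - [0,0,0,0]
    - [0,0,0,0]
    - [0,0,0,0]
    - [0,0,0,0]
    - [0,0,0,0]

```text
time: 40.05
tool_pos: [514.6, -328.9, 241.8]
tcp_rot: [-3.142, -0.0, 1.387]
wrist_force: [-0.6, -0.2, -0.5]
gripper_width: 85.6
finger_force: 0.0
```

```bash
python3 clips.py w13 514.35 -328.7 152.3 1.3875
```

```text
[ 514.59271627 -328.93235016  241.79801298] [-3.14155790e+00 -4.18400386e-05  1.38706515e+00] 85.55569315512463 [-0.6378678  -0.21309368 -0.54671058]
px [371. 261.] area 650 z 189.4 top c [ 538.5 -333.1] sz [20.  7.] ang 79 | all [ 537.8 -333. ] [20. 10.] 79
px [283. 261.] area 649 z 189.4 top c [ 490.1 -324.1] sz [20.  7.] ang 80 | all [ 490.8 -324.2] [20.  9.] 79
px [287. 359.] area 538 z 189.3 top c [ 478.8 -384.1] sz [20.  7.] ang 80 | all [ 479.6 -384.3] [20.  9.] 78
px [366. 359.] area 530 z 189.4 top c [ 526.9 -393.4] sz [20.  6.] ang 81 | all [ 525.7 -393.2] [21.  9.] 84
[np.float64(0.0002), np.float64(-0.0003), np.float64(0.0895), np.float64(-0.0004)]
```

Request:
arm_command:
  rows:
    - [0,0,0.03,0]
    - [0,0,0.06,0]
    - [0,0,0.0895,0]
    - [0,0,0.0895,0]
    - [0,0,0.0895,0]
    - [0,0,0.0895,0]
    - [0,0,0.0895,0]
    - [0,0,0.0895,0]
    - [0,0,0.0895,0]
    - [0,0,0.0895,0]

```text
time: 41.1
tool_pos: [514.9, -329.1, 152.9]
tcp_rot: [3.141, 0.0, 1.387]
wrist_force: [0.0, -0.2, -0.6]
gripper_width: 85.4
finger_force: 0.0
```

Request:
arm_command:
  rows:
    - [0,0,0,0]
    - [0,0,0,0]
    - [0,0,0,0]
    - [0,0,0,0]
    - [0,0,0,0]
    - [0,0,0,0]
    - [0,0,0,0]
    - [0,0,0,0]
    - [0,0,0,0]
    - [0,0,0,0]
  jaw: -1

```text
time: 42.1
tool_pos: [515.7, -330.1, 157.3]
tcp_rot: [3.136, 0.004, 1.387]
wrist_force: [-1.8, 0.8, 12.7]
gripper_width: 27.2
finger_force: 35.8
```

Request:
arm_command:
  rows:
    - [0,0,-0.02,0]
    - [0,0,-0.045,0]
    - [0,0,-0.075,0]
    - [0,0,-0.075,0]
    - [0,0,-0.075,0]
    - [0,0,-0.075,0]
    - [0,0,-0.075,0]
    - [0,0,-0.075,0]
    - [0,0,-0.075,0]
    - [0,0,-0.075,0]

```text
time: 43.1
tool_pos: [514.5, -328.7, 226.8]
tcp_rot: [-3.141, -0.0, 1.387]
wrist_force: [-0.2, 0.1, -1.6]
gripper_width: 26.8
finger_force: 34.7
```

Request:
arm_command:
  rows:
    - [0.035,0.008,0,0]
    - [0.075,0.018,0,0]
    - [0.12,0.029,0,0]
    - [0.165,0.04,0,0]
    - [0.21,0.051,0,-0.02]
    - [0.255,0.062,0,-0.049]
    - [0.3,0.073,0,-0.049]
    - [0.344,0.084,0,-0.049]
    - [0.344,0.084,0,-0.049]
    - [0.344,0.084,0,-0.049]

```text
time: 44.1
tool_pos: [660.2, -4.7, 226.8]
tcp_rot: [-3.141, 0.001, 1.439]
wrist_force: [0.3, -0.3, -0.6]
gripper_width: 27.0
finger_force: 34.8
```

Request:
arm_command:
  rows:
    - [0,0,0,0]
    - [0,0,0,0]
    - [0,0,0,0]
    - [0,0,0,0]
    - [0,0,0,0]
    - [0,0,0,0]
    - [0,0,0,0]
    - [0,0,0,0]
    - [0,0,0,0]
    - [0,0,0,0]

```text
time: 45.1
tool_pos: [660.0, -5.9, 227.3]
tcp_rot: [-3.142, 0.0, 1.436]
wrist_force: [0.3, 0.2, -0.4]
gripper_width: 26.8
finger_force: 34.8
```

```bash
python3 clips.py w14 660.2 -5.6 152 1.436
python3 - <<'E'
from h import *
a,b=grab_frame('side'); A=cv2.resize(a[150:330,200:360],None,fx=3,fy=3)
im=np.load('w14.npz')['im']; save('c14',np.hstack([A[:480,:380],im[:,130:510]]))
E
```

```text
[660.04259742  -5.91200152 227.29208525] [-3.14157090e+00  1.80883823e-05  1.43634477e+00] 26.765414097828945 [ 0.28000938  0.23031832 -0.38407496]
px [277. 171.] area 964 z 191.3 top c [642.4  47.6] sz [20.  7.] ang 82 | all [643.4  47.5] [20. 10.] 82
px [377. 171.] area 932 z 191.3 top c [691.2  40.8] sz [20.  7.] ang 84 | all [690.1  41.1] [20. 10.] 84
px [297. 259.] area 268 z 194.7 top c [647.8   4.8] sz [8. 4.] ang 40 | all [6.431e+02 2.000e-01] [20.  9.] 54
px [354. 258.] area 238 z 195.0 top c [672.7   1.7] sz [4. 8.] ang 39 | all [675.6  -1.8] [ 8. 16.] 26
[np.float64(0.0003), np.float64(0.0001), np.float64(0.0753), np.float64(0.0003)]
```

View pics/c14.png

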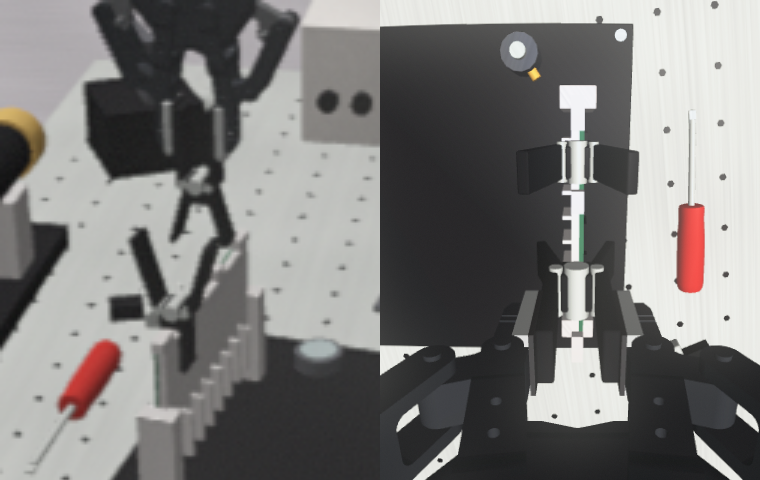

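The crops show clip one seated upright in its notch, at (165,315) on the left and (577,165) on the right. The second clip hangs over the middle notch, its core at (577,290) in line with the board.

Request:
arm_command:
  rows:
    - [0,0,0.02,0]
    - [0,0,0.04,0]
    - [0,0,0.055,0]
    - [0,0,0.06,0]
    - [0,0,0.065,0]
    - [0,0,0.07,0]
    - [0,0,0.076,0]
    - [0,0,0.08,0]
    - [0,0,0.08,0]
    - [0,0,0.08,0]

```text
time: 46.2
tool_pos: [660.4, -5.9, 157.0]
tcp_rot: [3.134, 0.0, 1.437]
wrist_force: [-9.6, 2.4, 23.4]
gripper_width: 26.7
finger_force: 36.7
```

Request:
arm_command:
  rows:
    - [0,0,0,0]
    - [0,0,0.001,0]
    - [0,0,0.001,0]
    - [0,0,0,0]
    - [0,0,-0.02,0]
    - [0,0,-0.06,0]
    - [-0.03,0,-0.1,0]
    - [-0.07,0,-0.1,0]
    - [-0.07,0,-0.1,0]
    - [-0.07,0,-0.1,0]
  jaw: 1

```text
time: 47.2
tool_pos: [650.6, -76.3, 246.7]
tcp_rot: [-3.141, -0.001, 1.434]
wrist_force: [0.4, 0.8, -0.5]
gripper_width: 85.3
finger_force: 0.0
```

```bash
python3 clips.py w15 503 -389.2 241 1.3865
```

```text
[650.64047512 -76.27930304 246.73234669] [-3.14102502e+00 -5.94804898e-04  1.43415598e+00] 85.31791431102278 [ 0.38543118  0.839549   -0.53429327]
px [277.  20.] area 900 z 191.3 top c [642.1  45.7] sz [17.  7.] ang 84 | all [643.3  46.8] [19. 10.] 83
px [376.  20.] area 854 z 191.3 top c [690.7  39.1] sz [17.  7.] ang 84 | all [689.8  40.4] [19. 10.] 80
px [280. 126.] area 758 z 189.7 top c [635.5  -2.4] sz [19.  7.] ang 82 | all [636.1  -2.5] [20.  9.] 84
px [373. 126.] area 749 z 189.6 top c [683.8  -9. ] sz [19.  7.] ang 84 | all [683.3  -8.9] [20. 10.] 83
[np.float64(-0.3301), np.float64(-0.1036), np.float64(0.0057), np.float64(0.0477)]
```

Clip two is fully home: handle tops at 189.7 mm, as on the bar. Clip one sits 1.7 mm proud, so I will press it later. Third clip next.

Request:
arm_command:
  rows:
    - [-0.04,-0.013,0,0]
    - [-0.085,-0.027,0,0]
    - [-0.13,-0.041,0,0]
    - [-0.175,-0.055,0,0]
    - [-0.22,-0.069,0,0.048]
    - [-0.265,-0.083,0,0.048]
    - [-0.31,-0.098,0.005,0.048]
    - [-0.33,-0.104,0.005,0.048]
    - [-0.33,-0.104,0.005,0.048]
    - [-0.33,-0.104,0.005,0.048]

```text
time: 48.25
tool_pos: [503.5, -387.4, 241.1]
tcp_rot: [-3.14, -0.002, 1.389]
wrist_force: [0.8, -0.2, 0.6]
gripper_width: 85.8
finger_force: 0.0
```

Request:
arm_command:
  rows:
    - [0,0,0,0]
    - [0,0,0,0]
    - [0,0,0,0]
    - [0,0,0,0]
    - [0,0,0,0]
    - [0,0,0,0]
    - [0,0,0,0]
    - [0,0,0,0]
    - [0,0,0,0]
    - [0,0,0,0]

```text
time: 49.25
tool_pos: [503.3, -388.5, 242.3]
tcp_rot: [-3.142, -0.0, 1.388]
wrist_force: [0.6, 0.2, 0.1]
gripper_width: 85.2
finger_force: 0.0
```

```bash
python3 clips.py w16 503 -389 152.3 1.3865
```

```text
[ 503.26067624 -388.47821712  242.27492775] [-3.14154294e+00 -5.25206723e-05  1.38812822e+00] 85.23110783467077 [0.63877965 0.15698614 0.09506315]
px [284. 263.] area 644 z 189.4 top c [ 478.8 -384.9] sz [20.  7.] ang 79 | all [ 479.5 -385. ] [20. 10.] 78
px [371. 263.] area 641 z 189.4 top c [ 527.2 -393.8] sz [20.  7.] ang 79 | all [ 526.6 -393.7] [20. 10.] 80
[np.float64(-0.0006), np.float64(-0.0002), np.float64(0.09), np.float64(0.0016)]
```

Request:
arm_command:
  rows:
    - [-0.001,0,0.03,0.001]
    - [-0.001,0,0.06,0.001]
    - [-0.001,0,0.09,0.001]
    - [-0.001,0,0.09,0.001]
    - [-0.001,0,0.09,0.001]
    - [-0.001,0,0.09,0.001]
    - [-0.001,0,0.09,0.001]
    - [-0.001,0,0.09,0.001]
    - [-0.001,0,0.09,0.001]
    - [-0.001,0,0.09,0.001]

```text
time: 50.3
tool_pos: [503.4, -389.6, 152.9]
tcp_rot: [3.141, 0.001, 1.387]
wrist_force: [0.1, 0.2, -0.3]
gripper_width: 85.3
finger_force: 0.0
```

Request:
arm_command:
  rows:
    - [0,0,0,0]
    - [0,0,0,0]
    - [0,0,0,0]
    - [0,0,0,0]
    - [0,0,0,0]
    - [0,0,0,0]
    - [0,0,0,0]
    - [0,0,0,0]
    - [0,0,0,0]
    - [0,0,0,0]
  jaw: -1

```text
time: 51.3
tool_pos: [504.3, -390.6, 157.5]
tcp_rot: [3.136, 0.004, 1.387]
wrist_force: [-2.1, 1.8, 12.4]
gripper_width: 27.4
finger_force: 37.3
```

Request:
arm_command:
  rows:
    - [0,0,-0.02,0]
    - [0,0,-0.045,0]
    - [0,0,-0.075,0]
    - [0,0,-0.075,0]
    - [0,0,-0.075,0]
    - [0,0,-0.075,0]
    - [0,0,-0.075,0]
    - [0,0,-0.075,0]
    - [0,0,-0.075,0]
    - [0,0,-0.075,0]

```text
time: 52.3
tool_pos: [503.0, -389.3, 226.8]
tcp_rot: [-3.141, -0.0, 1.387]
wrist_force: [0.0, -0.6, -1.2]
gripper_width: 26.4
finger_force: 35.2
```

Request:
arm_command:
  rows:
    - [0.035,0.008,0,0]
    - [0.08,0.019,0,0]
    - [0.125,0.03,0,0]
    - [0.17,0.041,0,0]
    - [0.215,0.052,0,-0.02]
    - [0.26,0.063,0,-0.049]
    - [0.305,0.074,0,-0.049]
    - [0.35,0.085,0,-0.049]
    - [0.356,0.0865,0,-0.049]
    - [0.356,0.0865,0,-0.049]

```text
time: 53.3
tool_pos: [653.5, -53.5, 226.9]
tcp_rot: [-3.141, 0.0, 1.439]
wrist_force: [-0.1, -1.0, -0.3]
gripper_width: 26.9
finger_force: 35.2
```

Request:
arm_command:
  rows:
    - [0,0,0,0]
    - [0,0,0,0]
    - [0,0,0,0]
    - [0,0,0,0]
    - [0,0,0,0]
    - [0,0,0,0]
    - [0,0,0,0]
    - [0,0,0,0]
    - [0,0,0,0]
    - [0,0,0,0]

```text
time: 54.3
tool_pos: [653.2, -55.1, 227.3]
tcp_rot: [-3.142, -0.0, 1.436]
wrist_force: [0.3, 0.2, -1.0]
gripper_width: 27.1
finger_force: 35.2
```

```bash
python3 clips.py w17 653.2 -55.1 152 1.436
python3 - <<'E'
from h import *
a,b=grab_frame('side'); A=cv2.resize(a[150:330,200:360],None,fx=3,fy=3)
im=np.load('w17.npz')['im']; save('c17',np.hstack([A[:480,:380],im[:,130:510]]))
E
```

```text
[653.15561698 -55.07662391 227.28510441] [-3.14152663e+00 -1.47311236e-05  1.43636605e+00] 27.0645090172888 [ 0.27053439  0.23686551 -0.96312709]
px [274.  58.] area 1127 z 191.3 top c [642.4  47.5] sz [20.  7.] ang 83 | all [643.1  47.3] [20. 10.] 81
px [381.  58.] area 1158 z 191.3 top c [691.   40.8] sz [20.  7.] ang 81 | all [690.   40.9] [20. 10.] 81
px [277. 172.] area 878 z 189.6 top c [635.5  -2.4] sz [20.  7.] ang 83 | all [636.3  -2.4] [20. 10.] 83
px [378. 173.] area 854 z 189.7 top c [684.3  -9. ] sz [20.  7.] ang 83 | all [683.3  -8.8] [20.  9.] 81
px [297. 259.] area 269 z 194.7 top c [641.4 -44.3] sz [8. 4.] ang 35 | all [636.1 -49.2] [21.  9.] 54
px [354. 258.] area 227 z 194.5 top c [665.7 -47.5] sz [4. 8.] ang 36 | all [668.7 -51.2] [ 7. 16.] 25
[np.float64(-0.0), np.float64(0.0), np.float64(0.0753), np.float64(0.0004)]
```

View pics/c17.png

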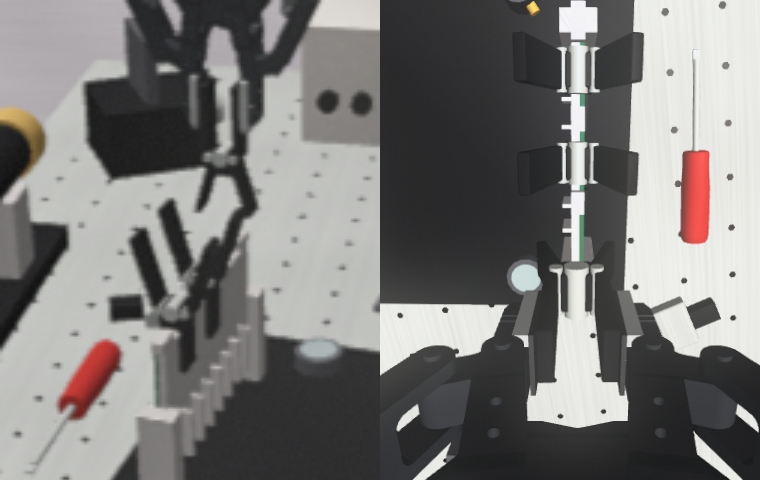

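The first two clips sit upright at (577,65) and (577,165). The third is held over the last notch with its core at (577,290) in line with the edge.

Request:
arm_command:
  rows:
    - [0,0,0.02,0]
    - [0,0,0.04,0]
    - [0,0,0.055,0]
    - [0,0,0.06,0]
    - [0,0,0.065,0]
    - [0,0,0.07,0]
    - [0,0,0.076,0]
    - [0,0,0.08,0]
    - [0,0,0.08,0]
    - [0,0,0.08,0]

```text
time: 55.4
tool_pos: [653.5, -55.2, 157.3]
tcp_rot: [3.134, 0.001, 1.437]
wrist_force: [-10.6, 1.7, 24.0]
gripper_width: 26.6
finger_force: 37.3
```

Request:
arm_command:
  rows:
    - [0,0,0,0]
    - [0,0,0.001,0]
    - [0,0,0.001,0]
    - [0,0,0,0]
    - [0,0,-0.02,0]
    - [0,0,-0.06,0]
    - [0,0,-0.09,0]
    - [0,0,-0.09,0]
    - [0,0,-0.09,0]
    - [0,0,-0.09,0]
  jaw: 1

```text
time: 56.4
tool_pos: [652.7, -55.1, 235.5]
tcp_rot: [-3.139, -0.0, 1.436]
wrist_force: [-0.9, 0.7, -0.5]
gripper_width: 85.4
finger_force: 0.0
```

```bash
python3 clips.py w18 666.8 44.2 241 1.436
```

```text
[652.73045004 -55.12690258 235.52808859] [-3.13902714e+00 -1.30973941e-04  1.43617040e+00] 85.4056387293388 [-0.88896303  0.74492145 -0.48050407]
px [278.  61.] area 1027 z 191.4 top c [642.2  47.4] sz [20.  6.] ang 80 | all [643.3  47.4] [20. 10.] 83
px [380.  61.] area 1048 z 191.3 top c [691.1  40.7] sz [20.  7.] ang 82 | all [690.1  40.9] [20. 10.] 83
px [281. 170.] area 815 z 189.6 top c [635.5  -2.3] sz [20.  7.] ang 83 | all [636.3  -2.4] [20. 10.] 81
px [377. 171.] area 790 z 189.7 top c [684.3  -9.2] sz [20.  7.] ang 83 | all [683.2  -8.9] [20.  9.] 81
px [284. 265.] area 698 z 189.6 top c [628.6 -51.7] sz [20.  7.] ang 83 | all [629.5 -51.7] [21. 10.] 82
px [373. 265.] area 700 z 189.7 top c [677.5 -58.3] sz [20.  7.] ang 81 | all [676.7 -58. ] [20. 10.] 82
[np.float64(0.1003), np.float64(0.0006), np.float64(-0.0055), np.float64(0.0002)]
```

Clip three is also fully home at 189.6 mm. Now I squeeze the first clip again and press it down the last 1.7 mm.

Request:
arm_command:
  rows:
    - [0.04,0.0005,0,0]
    - [0.08,0.0005,0,0]
    - [0.1,0.0005,0,0]
    - [0.1,0.0005,0,0]
    - [0.1,0.0005,0,0]
    - [0.1,0.0005,0.03,0]
    - [0.1,0.0005,0.06,0]
    - [0.1,0.0005,0.083,0]
    - [0.1,0.0005,0.083,0]
    - [0.1,0.0005,0.083,0]

```text
time: 57.45
tool_pos: [666.4, 42.6, 153.7]
tcp_rot: [-3.14, 0.001, 1.435]
wrist_force: [0.7, -0.4, 0.8]
gripper_width: 85.5
finger_force: 0.0
```

Request:
arm_command:
  rows:
    - [0,0,0,0]
    - [0,0,0,0]
    - [0,0,0,0]
    - [0,0,0,0]
    - [0,0,0,0]
    - [0,0,0.002,0]
    - [0,0,0.004,0]
    - [0,0,0.004,0]
    - [0,0,0.004,0]
    - [0,0,0.004,0]
  jaw: -1

```text
time: 58.45
tool_pos: [668.7, 44.0, 160.4]
tcp_rot: [3.131, -0.001, 1.437]
wrist_force: [-6.8, 0.5, 21.8]
gripper_width: 26.9
finger_force: 36.5
```

Request:
arm_command:
  rows:
    - [0,0,0,0]
    - [0,0,0.001,0]
    - [0,0,0.001,0]
    - [0,0,0,0]
    - [0,0,-0.02,0]
    - [0,0,-0.06,0]
    - [-0.05,0,-0.1,0]
    - [-0.1,0,-0.1,0]
    - [-0.1,0,-0.1,0]
    - [-0.1,0,-0.1,0]
  jaw: 1

```text
time: 59.45
tool_pos: [653.7, -57.5, 250.3]
tcp_rot: [3.141, 0.0, 1.433]
wrist_force: [0.5, -0.1, -0.3]
gripper_width: 85.2
finger_force: 0.0
```

```bash
python3 clips.py w19
python3 - <<'E'
from h import *
z,d2=grab_frame('side'); save('s19',z)
P2=cloud('side',d2); i=z.astype(int); g=i.min(2); s=i.max(2)-g
blobs((g>140)&(s<30)&(P2[...,0]<650)&(P2[...,0]>420)&(np.abs(P2[...,1]-150)<300),P2,40,(12,60))
E
```

```text
[653.71704926 -57.52481611 250.26399476] [3.14126025e+00 4.44763849e-05 1.43253919e+00] 85.21355743195754 [ 0.5318811  -0.12124267 -0.28456208]
px [277.  60.] area 813 z 189.4 top c [642.2  48.1] sz [20.  7.] ang 82 | all [643.1  48. ] [20.  9.] 81
px [373.  59.] area 845 z 189.5 top c [691.   41.4] sz [20.  7.] ang 82 | all [690.3  41.4] [20. 10.] 81
px [281. 163.] area 711 z 189.6 top c [635.6  -2.3] sz [20.  7.] ang 83 | all [636.2  -2.4] [20. 10.] 82
px [370. 163.] area 694 z 189.6 top c [684.4  -9.1] sz [20.  7.] ang 83 | all [683.3  -8.9] [20.  9.] 82
px [368. 252.] area 608 z 189.6 top c [677.6 -58.4] sz [20.  7.] ang 82 | all [676.7 -58.2] [20. 10.] 82
px [284. 252.] area 611 z 189.6 top c [628.5 -51.6] sz [20.  7.] ang 81 | all [629.5 -51.7] [20.  9.] 82
px [306. 265.] area 64 z 23.9 top c [ 593.8 -117.8] sz [29. 26.] ang 87 | all [ 593.8 -117.8] [29. 26.] 87
px [241. 383.] area 88 z 56.0 top c [634.1 314. ] sz [147.   4.] ang 78 | all [634.1 314. ] [147.   4.] 78
px [289. 386.] area 316 z 36.6 top c [563.4 285.5] sz [35. 23.] ang 82 | all [562.1 279.1] [50. 25.] 77
px [321. 413.] area 1197 z 53.8 top c [494.3 374.7] sz [102.  38.] ang 59 | all [497.7 343.8] [146.  75.] 75
px [276. 416.] area 459 z 30.8 top c [575.4 368.3] sz [72. 32.] ang 88 | all [575.7 366.9] [74. 34.] 87
```

View pics/s19.png

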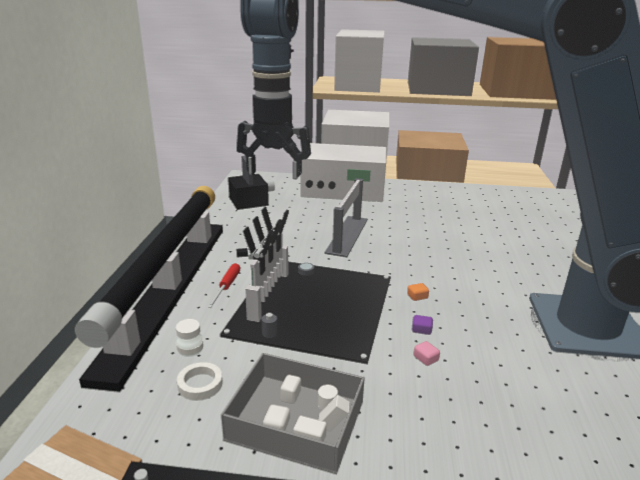

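The side view shows the three clips seated on the board at (265,240), the bar empty at (347,215), and all five offcuts in the tray around (305,410). The plate is clear, the bystanders are where they were, and the gripper is clear of everything. Handing in.

```bash
python3 -c "
from h import *
print(order.close_job())"
```

```text
the job is handed in; nothing more can be done
None
```

I handed the job in: all five offcuts are in the tray, and the three clips are released and fully home, one to a notch, by my last camera check; the hand-in returned no verdict.

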